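# Snap the locating plug into its nest with the sprung tongs

### The job

Take the sprung tongs from their stand, squeeze them shut on the flanged aluminium plug in the parts tray and lift it out, then press it, flange down, into the nest inside the black guard: the nest is set a little off-centre and at a height you do not know, so feel for its round recess and press until the plug has snapped fully home under both clips, then let go. Touch the plug only with the tongs, never press it into the nest with more than 25 N, do not push the other two parts in the tray about, and finish with the tongs standing upright in their stand again.

Things in the scene. Friction and masses are not known exactly. Their poses are not given: they have to be found in the camera images.
- tongs: Sprung steel tongs: two upright legs hung from a black bridge (18 x 28 mm, z = 90 to 106 mm). Origin midway between the leg tips, at tip level; z up along the tongs, y the line along which they close. Legs: plates 20 mm wide (x), 5 mm thick, 108 mm high, always parallel, 58 mm over their outer faces when free. About 95 g.
- tongs_pads (a point): Midpoint between the ribbed grip areas on the legs' outer faces (z = 60 to 90 mm), 75 mm above the tips: where to take hold, from above, closing along the tongs' y. Springs push each leg out with 2.5 N when free and 0.35 N more per mm; held 48 mm wide over the legs they hang well, still open, but swivel if pushed on. Legs move in 11.5 mm each at most.
- stand: Grey block with a deep rectangular pocket, on a metal foot 85 x 110 mm, fixed. Origin on the table under its middle, z up, y along the pocket's long side. Pocket 29 mm (x) by 66 mm (y), rim at z = 48 mm, floor at z = 6 mm. The tongs stand in it on their tips, their y along the stand's y, either way round.
- plug: Aluminium plug, the only part of the tray with a stem: a round flange 28 mm across and 9 mm thick at the bottom, with a stem 14 mm across and 18 mm high on top (27 mm overall). Origin at the centre of the flange's underside, z up along the stem. About 40 g. It stands flange down on the tray's floor.
- tray: Low steel tray 150 mm (x) by 190 mm (y), rim 10 mm high, floor 3 mm above the table, fixed; origin on the table under its middle.
- collar: Plain aluminium ring 32 mm across and 12 mm high, standing in the tray; leave it alone. Origin at the centre of its underside.
- nut: Square steel nut with a round flange, 34 mm across and 14 mm high, standing in the tray; leave it alone. Origin at the centre of its underside.
- guard: Black plastic guard, fixed: an upright box open at the top, walls 66 mm high and 4 mm thick, inside 76 mm (x) by 78 mm (y); the wall on its +x side is only 30 mm high. Two mounting feet at +y and -y. Origin on the table under its middle. The nest inside gives way downwards only: from about 4 N it sinks 1 mm per 3 N, at most 6 mm, then is hard; it springs back up.
- tongs_jaws (a point): Midpoint between the two inward V jaws at the tips, 8 mm above tip level. Jaws 16 mm high (from tip level up) and 13 mm wide; the gap between them is about 27 mm when free. They close on the plug's stem when the outer faces of the legs are about 40 mm apart; squeeze with 20 to 40 N to hold it firmly while pressing.
- nest_area (a point): On the guard's axis, 40 mm above the table, guard's axes. Below it the aluminium nest, 62 mm square, with a round flat-floored recess 31 mm across and 5 mm deep for the flange. The recess lies at x = 0 but, set anew each time and not measured, up to 6 mm off along +y or -y; its floor (the seat) 9 to 21 mm above the table. Off the recess the flange stops on the nest's top, 5 mm above home.
- clip_far (a joint): How far the sprung clip at the nest's +x side is pushed outwards, m (0 = closed, to 0.005). A polished round nose, 5 mm radius, 14 mm wide along y, centre 13.6 mm above the seat. The two noses stand 23 mm apart. The flange meets them 17 mm above the seat and parts them, 2.5 mm each, with 5 to 14 N in all; while it is between them they stay open.
- clip_near (a joint): The same for the clip at the -x side. Once the plug is fully home both clips close again over the flange's top edge (back to under 0.5 mm) and keep it down. The jaws pass between the clips only with the tongs' y along the guard's y, either way round.

How it is judged:
By the outcome, as a careful person would: the job done as asked, in the order asked, and still so for the second after the job is handed in, with the robot touching nothing.
It also fails if it takes over 72 s, if anything falls off the work surface, if the arm or the gripper's body presses on something with over 40 N, if the wrist force passes 120 N, or if a joint passes its speed limit or range.

### The arm

A 6-joint arm with a two-finger parallel gripper is mounted at the origin on the work surface. World frame = base frame: x ahead of the robot, y to its left, z up, the work surface at z = 0. Lengths are in m, angles in rad, forces in N, time in s.
With the tool pointing down it reaches from about 0.25 to 0.775 m from the base axis. Payload 4 kg.
Tool frame: the origin (TCP) lies on the centre line of the jaws, within the pads' length; the fingertips stand 8 mm ahead of it and the grasp point (between the pads) lies 11 mm behind it; z points along the fingers, y is the direction in which the jaws open and shut (so a half turn about z gives the same grasp; the last joint's range is limited). The gripper opens to 94 mm and grips with 3 to 60 N. Pads are 16 mm wide; open, the fingers measure 119 mm over their backs; the gripper's body (75 mm by 177 mm) begins 78 mm behind the grasp point.
Start: joints at [1.202, 0.087, 1.371, -0, 1.684, -0.103], TCP at [0.144, 0.531, 0.214] pointing down, gripper open.
Joint ranges: [-3.1, 3.1], [-0.76, 2.03], [0.27, 2.55], [-1.08, 4.22], [0.17, 2.65], [-2.57, 2.57]. Speed limits (rad/s): [2.79, 2.79, 3.14, 3.14, 3.14, 3.14].

### API

Orientations are given as [roll, pitch, yaw] about the fixed x, y, z axes, in that order (R = Rz(yaw) Ry(pitch) Rx(roll)).
In Python, from bench import robot, cams, close_job gives the robot as it stands.
- The arm moves only by the tool arm_command, never from a script. Its argument "plan" is one flat list of numbers, 7 for each row, row after row: the shift along the tool's x, y, z in cm, then the turn, a rotation vector about the tool's x, y, z in degrees, then the closure, from 0 (fully open) to 1 (shut). A call has 1 to 8 rows; each row shifts and turns the commanded pose from where the row before left it, along the tool's axes as they then stand; what a row does not reach is not made up. A row lasts 1/8 s, in which the tool goes at most 62.5 mm and 10.7 degrees, less where a joint would pass 70% of its speed; a pose out of reach is approached as far as the arm can. A call with a gripper value outside its range is refused whole. The fingers move at their own pace and stop on an object; the grip force is fixed at half the most. Time passes only in rows, so rows that do not move let the fingers close. It gives the time, the measured TCP pose, the force and the opening at its end, in the units of the state.
- robot.get_obs(): the state, without advancing time (a new reading comes with each control period).
- cams.snapshot(name): name is "scene" or "top" or "wrist"; returns a dict with "pixels" (420x560x3 uint8, red, green, blue), "fov_y" (degrees; the focal length in pixels is half the picture's height over the tangent of half this angle, whatever the lens; pixels are square), "cx", "cy" (the principal point, pixels), "camera_from_world" (4x4, takes a point from world to camera coordinates); the wrist camera has in their place "tool_from_camera" (4x4, takes a point from camera to tool coordinates, whose origin is the TCP and whose axes are the flange's). Camera axes: x right, y up, looking along -z (the intrinsics and any distortion apply to the point x, -y, -z); pixel columns grow to the right and rows downward; lengths in m; the calibration is good to about 2 mm. A picture is of the moment at which its call begins: read the wrist's pose just before it. There is no depth.
- close_job(): hands the job in, once; it reports no verdict.
The state is a dict: "time": time; "joint_positions": joint angles; "qvel": joint speeds; "joint_torque": joint torques, N m; "tool_pos": TCP position; "ee_rot": TCP orientation; "wrist_force": force on the tool from outside, world axes, zero at the start; "wrist_torque": the same for the moment, N m; "width": finger opening in m.
Only numpy, scipy, OpenCV 4.12 (cv2) and the standard library are available. Lean on these libraries where they do the work, as an engineer would, in place of code of your own. Each camera call takes 0.05 s, during which the arm holds its last target.

## Working session

There is one attempt and no reset: what is moved stays moved. The work goes in short steps, Python scripts to look and compute and a tool call to move; the robot and the scene stay as the last step left them, time stands still between calls to the robot, and variables do not carry over. Pictures are saved under pics/ and viewed, and the job is handed in when it is done.

Besides the shell and the picture viewer there is one more tool, called after "Emit:" as name(argument=value, ...), one argument or row to a line, values as JSON. arm_command: Moves the arm, as the interface text tells. Its arguments: {"type":"object","properties":{"plan":{"type":"array","items":{"type":"number"}}},"required":["plan"]}

```bash
ls; mkdir -p pics; cat > h.py <<'E'
from bench import robot,cams,close_job
import numpy as np,cv2
from scipy.spatial.transform import Rotation as R
def snap(n,f):
    o=robot.get_obs(); s=cams.snapshot(n); cv2.imwrite('pics/'+f,cv2.cvtColor(s['pixels'],cv2.COLOR_RGB2BGR)); s['obs']=o; return s
def K(s):
    h=s['pixels'].shape[0]; f=h/2/np.tan(np.radians(s['fov_y'])/2); return np.array([[f,0,s['cx']],[0,f,s['cy']],[0,0,1]])
E
python3 - <<'E'
from h import *
o=robot.get_obs()
for k,v in o.items(): print(k,np.round(v,4))
for n in ['scene','top','wrist']:
    s=snap(n,n+'0.png'); print(n,{k:(np.round(v,4).tolist() if not isinstance(v,str) else v) for k,v in s.items() if k not in('pixels','obs')})
E
```

```text
pics
time 0.0
joint_positions [ 1.2019  0.0879  1.3723 -0.      1.6836 -0.1031]
qvel [ 0.0008 -0.     -0.0024 -0.0001  0.0009  0.001 ]
joint_torque [ 1.00000e-04 -3.40185e+01 -3.02428e+01  7.17000e-02  3.32000e-02
 -2.00000e-04]
tool_pos [0.1443 0.5302 0.2123]
ee_rot [-3.1394e+00 -2.0000e-04  2.8758e+00]
wrist_force [ 0.4546 -0.2175 -0.1548]
wrist_torque [ 0.0093  0.0004 -0.0191]
width 0.0936
scene {'fov_y': 56.9425, 'cx': 273.1048, 'cy': 204.7692, 'camera_from_world': [[0.5097, 0.8604, -0.0054, -0.2635], [-0.4439, 0.2683, 0.855, 0.1581], [0.737, -0.4334, 0.5187, -1.2828], [0.0, 0.0, 0.0, 1.0]]}
top {'fov_y': 49.1727, 'cx': 274.5834, 'cy': 214.7359, 'camera_from_world': [[0.0025, -0.9999, 0.0128, 0.0064], [0.992, 0.0041, 0.1264, -0.5251], [-0.1264, 0.0124, 0.9919, -1.017], [0.0, 0.0, 0.0, 1.0]]}
wrist {'fov_y': 58.3579, 'cx': 277.6778, 'cy': 210.1613, 'tool_from_camera': [[0.0005, 0.9642, 0.2653, 0.0771], [1.0, -0.0006, 0.0005, 0.0003], [0.0006, 0.2653, -0.9642, -0.1712], [0.0, 0.0, 0.0, 1.0]]}
```

View pics/scene0.png

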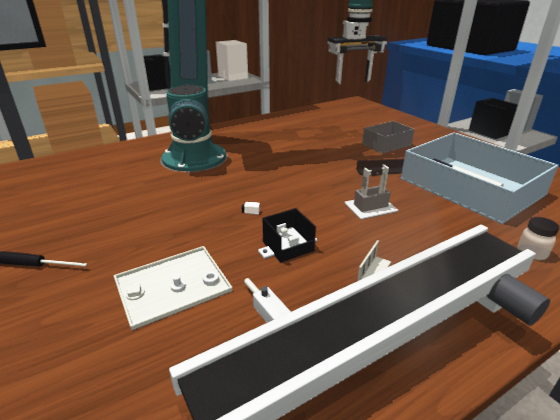

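View pics/top0.png

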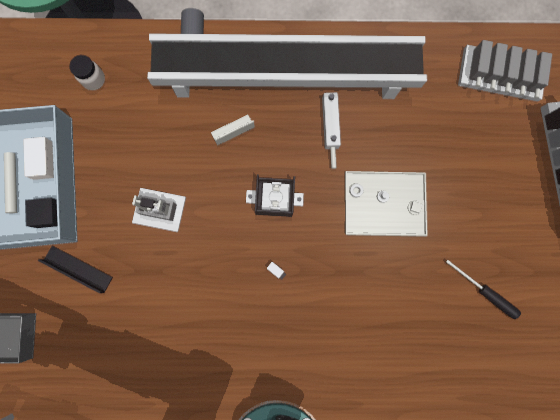

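View pics/wrist0.png

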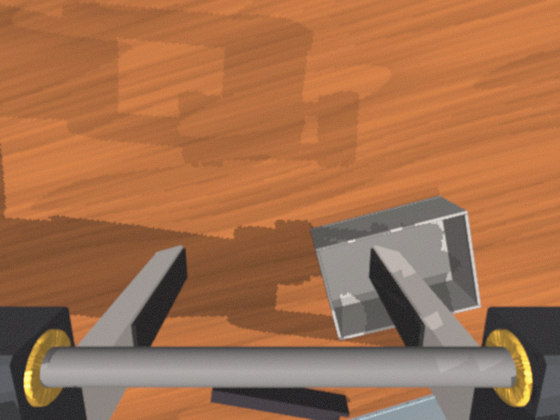

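```bash
cat >> h.py <<'E'
def ray(s,u,v):
    k=K(s); d=np.linalg.inv(k)@[u,v,1]; d=np.array([d[0],-d[1],-d[2]])
    if 'camera_from_world' in s: M=np.linalg.inv(np.array(s['camera_from_world']))
    else:
        T=np.eye(4); T[:3,:3]=R.from_euler('xyz',s['obs']['ee_rot']).as_matrix(); T[:3,3]=s['obs']['tool_pos']; M=T@np.array(s['tool_from_camera'])
    return M[:3,3],M[:3,:3]@d
def at(s,u,v,z):
    c,d=ray(s,u,v); return c+d*(z-c[2])/d[2]
def tri(L):
    A=np.zeros((3,3));b=np.zeros(3)
    for s,u,v in L:
        c,d=ray(s,u,v); d/=np.linalg.norm(d); P=np.eye(3)-np.outer(d,d);A+=P;b+=P@c
    return np.linalg.solve(A,b)
def proj(s,p):
    p=np.asarray(p,float)
    if 'camera_from_world' in s: M=np.array(s['camera_from_world'])
    else:
        T=np.eye(4); T[:3,:3]=R.from_euler('xyz',s['obs']['ee_rot']).as_matrix(); T[:3,3]=s['obs']['tool_pos']; M=np.linalg.inv(T@np.array(s['tool_from_camera']))
    q=M[:3,:3]@p+M[:3,3]; q=K(s)@[q[0],-q[1],-q[2]]; return q[:2]/q[2]
def crop(f,x,y,w,h,k,out):
    i=cv2.imread('pics/'+f)[y:y+h,x:x+w]; cv2.imwrite('pics/'+out,cv2.resize(i,None,fx=k,fy=k,interpolation=cv2.INTER_CUBIC))
E
python3 - <<'E'
from h import *
crop('top0.png',125,160,200,75,4,'t1.png'); crop('top0.png',335,160,100,85,7,'t2.png');crop('scene0.png',100,150,310,180,2.5,'s1.png')
s=snap('top','top1.png'); 
print('stand',[at(s,u,v,.003) for u,v in [(140,187),(186,196),(177,231),(133,221)]])
print('guard',[at(s,u,v,.004) for u,v in [(251,197),(299,199)]])
print('tray',[at(s,u,v,.01) for u,v in [(346,172),(427,172),(427,236),(346,236)]])
print('plug',at(s,381,196,.02))
E
```

```text
stand [array([0.59371073, 0.32616848, 0.003     ]), array([0.57266104, 0.21710814, 0.003     ]), array([0.48965609, 0.23587137, 0.003     ]), array([0.51277166, 0.33930785, 0.003     ])]
guard [array([0.57081661, 0.06366072, 0.004     ]), array([ 0.56655399, -0.04981421,  0.004     ])]
tray [array([ 0.63094726, -0.16127524,  0.01      ]), array([ 0.63198542, -0.35428859,  0.01      ]), array([ 0.47945055, -0.34824359,  0.01      ]), array([ 0.4787777 , -0.15865953,  0.01      ])]
plug [ 0.5719306  -0.24053287  0.02      ]
```

View pics/t1.png

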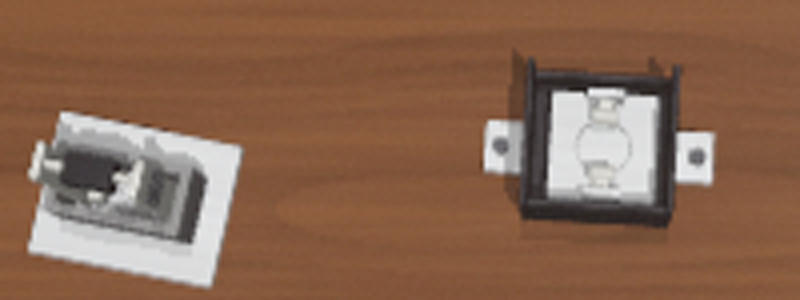

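View pics/t2.png

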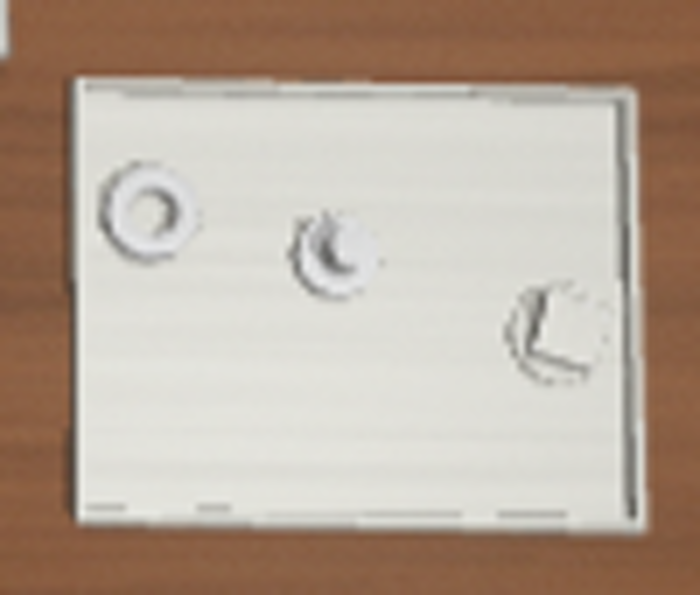

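View pics/s1.png

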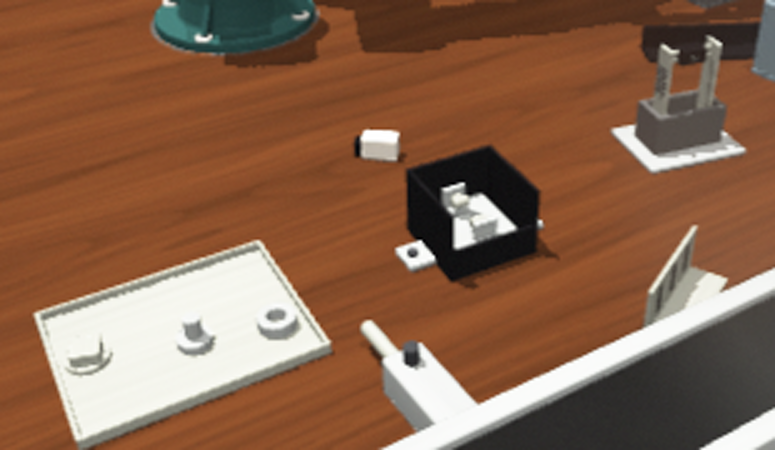

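```bash
cat >> h.py <<'E'
def go(x,y,z,head=None,o=None):
    """total tool-frame shift cm for target TCP; head = desired tool-y heading rel. world y (deg)"""
    o=o or robot.get_obs(); r=R.from_euler('xyz',o['ee_rot']); M=r.as_matrix()
    d=M.T@(np.array([x,y,z])-o['tool_pos'])*100
    h=np.degrees(np.arctan2(-M[0,1],M[1,1]))
    print('tool shift cm',d.round(2),'head',round(h,2),'tilt x,y of z',M[:2,2].round(4), 'turn tool z deg',None if head is None else round(-(head-h),2))
E
python3 -c "
from h import *
go(.542,.28,.22,-12)"
```

```text
tool shift cm [-44.94 -13.71  -0.71] head -15.23 tilt x,y of z [-0.0005 -0.0012] turn tool z deg -3.23
```

Emit:
arm_command(
  plan=[-5.6,-1.71,-0.09,0,0,0,0,-5.6,-1.71,-0.09,0,0,0,0,-5.6,-1.71,-0.09,0,0,0,0,-5.6,-1.71,-0.09,0,0,0,0,-5.6,-1.71,-0.09,0,0,0,0,-5.6,-1.71,-0.09,0,0,0,0,-5.6,-1.71,-0.09,0,0,0,0,-5.6,-1.71,-0.09,0,0,0,0],
)

```text
time: 1.2
tool_pos: [0.5422, 0.2798, 0.2205]
ee_rot: [3.141, -0.0, 2.876]
wrist_force: [-1.0, 0.8, -0.8]
width: 0.0938
```

Emit:
arm_command(
  plan=[0,0,0,0,0,-3.2,0,0,0,0,0,0,0,0,0,0,0,0,0,0,0],
)

```text
time: 1.58
tool_pos: [0.5403, 0.2814, 0.2206]
ee_rot: [3.142, -0.0, 2.932]
wrist_force: [-0.6, -0.0, -0.8]
width: 0.0941
```

```bash
python3 -c "
from h import *
go(.542,.28,.22,-12)
import pickle
s=snap('wrist','w1.png');pickle.dump(s,open('w1.pkl','wb'));print(s['obs']['tool_pos'])"
```

```text
tool shift cm [-0.19 -0.11  0.06] head -12.02 tilt x,y of z [-0.0002  0.0001] turn tool z deg -0.02
[0.54033954 0.28142724 0.22064158]
```

View pics/w1.png

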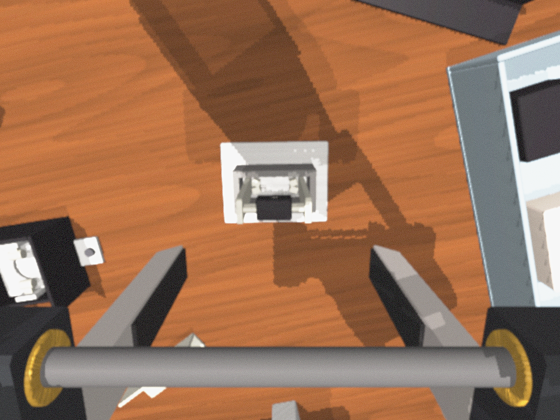

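```bash
python3 -c "
from h import *
crop('w1.png',205,130,140,105,5.6,'w1c.png')"
```

```text
(no output)
```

View pics/w1c.png

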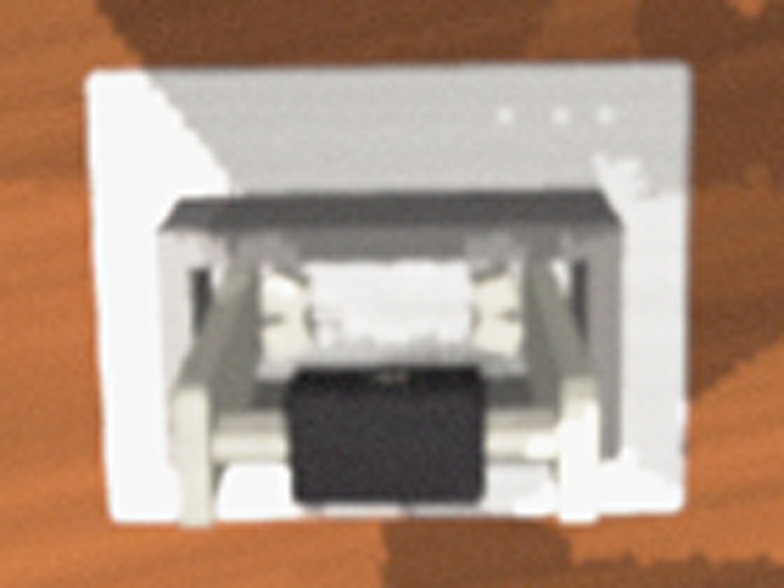

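```bash
python3 -c "
from h import *
import pickle
s=pickle.load(open('w1.pkl','rb'))
f=lambda u,v,z: at(s,205+u/5.6,130+v/5.6,z)
L=f(193,457,.114);Rr=f(580,455,.114);print(L,Rr,(L+Rr)/2,np.linalg.norm(L-Rr))
d=L-Rr;print(np.degrees(np.arctan2(d[0],d[1])))
C=[f(*c,.002) for c in [(88,68),(690,62),(685,512),(110,520)]]; print(np.mean(C,0),np.linalg.norm(C[0]-C[1]),np.linalg.norm(C[1]-C[2]),np.linalg.norm(C[2]-C[3]))
B=[f(*c,.048) for c in [(160,230),(622,230)]];print(B,np.mean(B,0),np.linalg.norm(B[0]-B[1]))
go(*((L+Rr)/2)[:2],.07,-12)
"
```

```text
[0.53474888 0.25285751 0.114     ] [0.54547842 0.30476656 0.114     ] [0.54011365 0.27881204 0.114     ] 0.05300634162190065
-168.32148802432363
[0.54026828 0.2789366  0.002     ] 0.11007058362486598 0.08601947311687097 0.11138363178125625
[array([0.51244468, 0.24595314, 0.048     ]), array([0.528245  , 0.32035452, 0.048     ])] [0.52034484 0.28315383 0.048     ] 0.07606060965188707
tool shift cm [-0.04 -0.28 15.08] head -12.0 tilt x,y of z [0.0001 0.0002] turn tool z deg 0.0
```

Emit:
arm_command(
  plan=[0,-0.28,5,0,0,0,0,0,0,5,0,0,0,0,0,0,3,0,0,0,0,0,0,2.08,0,0,0,0,0,0,0,0,0,0,0.3],
)

```text
time: 2.25
tool_pos: [0.5382, 0.2784, 0.0679]
ee_rot: [-3.139, -0.004, 2.933]
wrist_force: [-0.2, 0.1, 1.1]
width: 0.0869
```

Emit:
arm_command(
  plan=[0,0,0,0,0,0,0.48,0,0,0,0,0,0,0.48,0,0,0,0,0,0,0.48,0,0,0,0,0,0,0.48],
)

```text
time: 2.75
tool_pos: [0.5409, 0.2785, 0.0712]
ee_rot: [3.14, 0.002, 2.932]
wrist_force: [0.4, -0.2, 3.5]
width: 0.0499
```

Emit:
arm_command(
  plan=[0,0,0,0,0,0,0.49,0,0,0,0,0,0,0.49],
)

```text
time: 3.0
tool_pos: [0.541, 0.2786, 0.0712]
ee_rot: [3.14, 0.002, 2.932]
wrist_force: [0.0, -0.7, 5.1]
width: 0.0481
```

```bash
python3 -c "
from h import *
go(.5402,.2789,.07,-12)
s=snap('wrist','w2.png');print(s['obs'])"
```

```text
tool shift cm [0.08 0.02 0.12] head -12.03 tilt x,y of z [0.0022 0.001 ] turn tool z deg -0.03
{'time': 3.0, 'joint_positions': array([ 3.82304237e-01,  2.80787748e-01,  1.43144734e+00,  8.81975740e-05,
        1.42697000e+00, -9.78473149e-01]), 'qvel': array([ 0.0002681 , -0.00013104, -0.00122336, -0.00115183, -0.00020891,
        0.00090057]), 'joint_torque': array([ 3.15628247e-02, -3.72019243e+01, -2.60937577e+01,  7.04311207e-02,
       -4.68013692e-02,  2.47109856e-04]), 'tool_pos': array([0.54099076, 0.27856163, 0.07123193]), 'ee_rot': array([3.14018726e+00, 1.93208585e-03, 2.93155982e+00]), 'wrist_force': array([ 0.048931  , -0.67906816,  5.06589671]), 'wrist_torque': array([-0.01524821,  0.07526788, -0.0225561 ]), 'width': 0.048137086212672306}
```

View pics/w2.png

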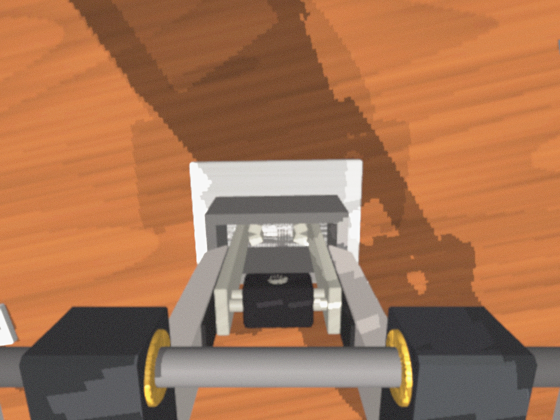

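Emit:
arm_command(
  plan=[0,0,-1,0,0,0,0.49,0,0,-2,0,0,0,0.49,0,0,-3.5,0,0,0,0.49,0,0,-3.5,0,0,0,0.49,0,0,-3,0,0,0,0.49,0,0,0,0,0,0,0.49],
)

```text
time: 3.8
tool_pos: [0.5414, 0.2788, 0.2028]
ee_rot: [3.138, 0.005, 2.932]
wrist_force: [-0.3, 0.5, -1.1]
width: 0.0482
```

```bash
python3 -c "
from h import *
s=snap('wrist','w3.png');o=s['obs'];print(o['tool_pos'],o['wrist_force'],o['width'])
go(.49,-.24,.2,-2)"
```

```text
[0.54142749 0.27878062 0.20276361] [-0.33456502  0.49521439 -1.07549669] 0.04816456095776847
tool shift cm [-5.870e+00 -5.175e+01 -1.000e-02] head -12.03 tilt x,y of z [0.0012 0.0006] turn tool z deg -10.03
```

View pics/w3.png

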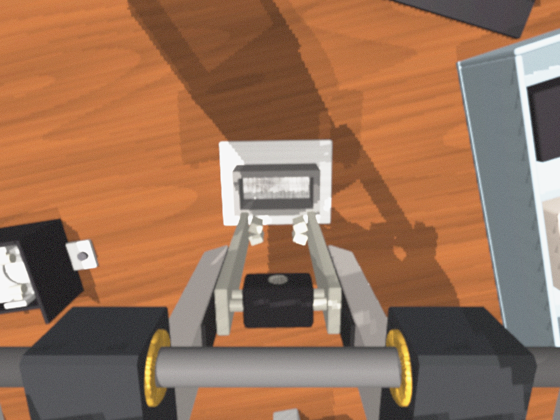

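```bash
python3 -c "
from h import *
go(.572,-.2405,.2,-2)"
```

```text
tool shift cm [-13.9  -50.09  -0.  ] head -12.03 tilt x,y of z [0.0012 0.0006] turn tool z deg -10.03
```

Emit:
arm_command(
  plan=[-0.6,-2.1,0,0,0,0,0.49,-1.2,-4.3,0,0,0,0,0.49,-1.2,-4.3,0,0,0,0,0.49,-1.2,-4.3,0,0,0,0,0.49,-1.2,-4.3,0,0,0,0,0.49,-1.2,-4.3,0,0,0,0,0.49,-1.2,-4.3,0,0,0,0,0.49,-1.2,-4.3,0,0,0,0,0.49],
)

```text
time: 4.85
tool_pos: [0.5594, -0.058, 0.1975]
ee_rot: [-3.141, -0.004, 2.931]
wrist_force: [0.0, -0.7, -0.6]
width: 0.048
```

Emit:
arm_command(
  plan=[-1.2,-4.3,0,0,0,0,0.49,-1.2,-4.3,0,0,0,0,0.49,-1.2,-4.3,0,0,0,0,0.49,-0.9,-3.4,0,0,0,0,0.49,-0.4,-1.6,0,0,0,0,0.49,0,0,0,0,0,-5,0.49,0,0,0,0,0,-5,0.49,0,0,0,0,0,0,0.49],
)

```text
time: 5.85
tool_pos: [0.571, -0.2402, 0.1987]
ee_rot: [3.14, -0.002, 3.105]
wrist_force: [0.5, -1.4, -0.6]
width: 0.0478
```

Emit:
arm_command(
  plan=[0,0,0,0,0,0,0.49],
)

```text
time: 5.98
tool_pos: [0.5714, -0.2402, 0.1993]
ee_rot: [3.141, -0.001, 3.105]
wrist_force: [-0.4, -0.4, -1.7]
width: 0.048
```

```bash
python3 -c "
from h import *
import pickle
s=snap('wrist','w4.png');pickle.dump(s,open('w4.pkl','wb'));o=s['obs'];print(o['tool_pos'],o['wrist_force'],o['width'])
go(.572,-.2405,.2,-2); crop('w4.png',150,120,280,210,2.8,'w4c.png')"
```

```text
[ 0.57137989 -0.24024301  0.19927802] [-0.4475927  -0.40934933 -1.72382966] 0.04798363281184315
tool shift cm [-0.05 -0.01 -0.05] head -2.06 tilt x,y of z [-0.0006  0.0005] turn tool z deg -0.06
```

View pics/w4c.png

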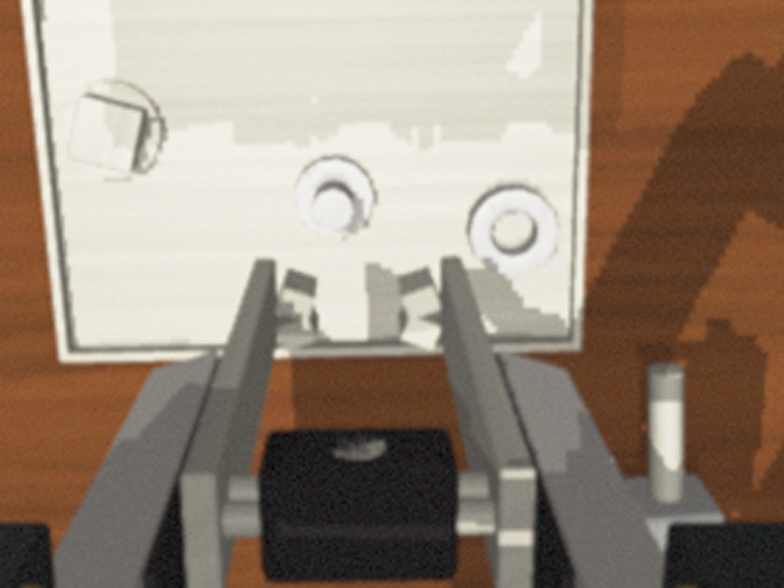

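```bash
python3 -c "
from h import *
import pickle
s=pickle.load(open('w4.pkl','rb'))
f=lambda u,v,z: at(s,150+u/2.8,120+v/2.8,z)
print('stemtop',f(333,206,.030),'flange',f(335,197,.012))
print('collar',f(513,231,.015),'nut',f(118,132,.01))
T=R.from_euler('xyz',s['obs']['ee_rot']).as_matrix();p=s['obs']['tool_pos']
g=lambda q:(proj(s,p+T@np.array(q))-[150,120])*2.8
for z in(.0492,.0412,.0652): print(z,g([0,0,z]),g([0.01,.024,z]),g([0.01,-.024,z]))
print('legtops',[g([x,y,-.0428]) for x in(-.01,.01) for y in(-.024,.024)])
crop('w4.png',230,160,100,90,7,'w4d.png')
"
```

```text
stemtop [ 0.5715529  -0.24809874  0.03      ] flange [ 0.57244099 -0.24784155  0.012     ]
collar [ 0.58609194 -0.18631874  0.015     ] nut [ 0.54735708 -0.32160633  0.01      ]
0.0492 [356.4860308  324.08394472] [466.23753663 280.89211971] [246.76537315 280.75294159]
0.0412 [356.42826697 336.45551359] [469.98262588 291.91486605] [242.9048343  291.76974782]
0.0652 [356.59079513 301.64604486] [459.45275734 260.92279559] [253.75937312 260.79418832]
legtops [array([183.42575568, 609.91985061]), array([527.50413036, 610.18861456]), array([176.97641066, 479.90945994]), array([533.94338222, 480.16757417])]
```

View pics/w4d.png

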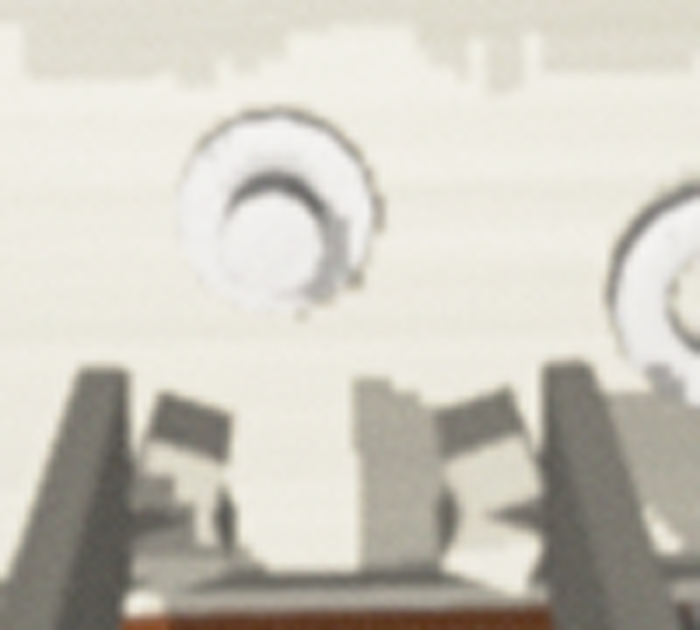

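```bash
python3 -c "
from h import *
go(.5724,-.2485,.1,-2.2)"
```

```text
tool shift cm [-0.13 -0.82  9.95] head -2.06 tilt x,y of z [-0.0006  0.0005] turn tool z deg 0.14
```

Emit:
arm_command(
  plan=[-0.13,-0.82,2,0,0,0,0.49,0,0,3,0,0,0,0.49,0,0,3,0,0,0,0.49,0,0,1.95,0,0,0,0.49,0,0,0,0,0,0,0.49,0,0,0,0,0,0,0.49],
)

```text
time: 6.78
tool_pos: [0.5734, -0.2494, 0.1014]
ee_rot: [-3.141, 0.002, 3.106]
wrist_force: [0.7, 0.2, -0.4]
width: 0.0477
```

```bash
python3 -c "
from h import *
import pickle
s=snap('wrist','w5.png');pickle.dump(s,open('w5.pkl','wb'));o=s['obs'];print(o['tool_pos'],o['wrist_force'],o['width'])
go(.5724,-.2485,.078,-2.2); crop('w5.png',220,160,120,100,6,'w5c.png')"
```

```text
[ 0.57343274 -0.24935708  0.10142228] [ 0.69932544  0.22397905 -0.36405093] 0.047658806697960285
tool shift cm [0.14 0.1  2.4 ] head -2.03 tilt x,y of z [ 0.0026 -0.0014] turn tool z deg 0.17
```

View pics/w5c.png

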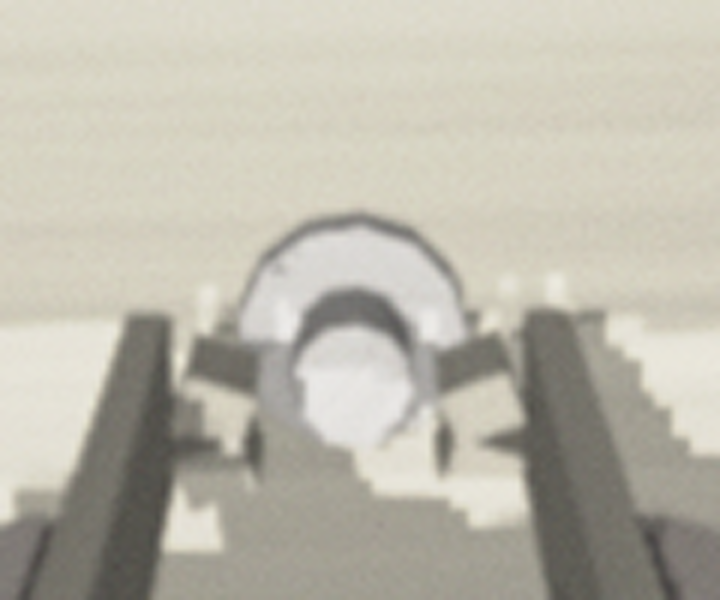

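```bash
python3 -c "
from h import *
import pickle
s=pickle.load(open('w5.pkl','rb'))
f=lambda u,v,z: at(s,220+u/6,160+v/6,z)
o=s['obs'];z=o['tool_pos'][2]-.0652
print('stem',f(355,388,.03),'jaw notch',(f(200,442,z+.016)+f(490,440,z+.016))/2, 'innertips',(f(258,445,z+.016)+f(438,447,z+.016))/2,'legs tip',(f(130,318,z)+f(575,315,z))/2)
"
```

```text
stem [ 0.57345038 -0.24819798  0.03      ] jaw notch [ 0.57205565 -0.24923803  0.05222228] innertips [ 0.57261054 -0.24894406  0.05222228] legs tip [ 0.56329815 -0.24814782  0.03622228]
```

Emit:
arm_command(
  plan=[-0.04,0.05,1,0,0,0,0.49,0,0,0.8,0,0,0,0.49,0,0,0.4,0,0,0,0.49,0,0,0,0,0,0,0.49,0,0,0,0,0,0,0.49],
)

```text
time: 7.45
tool_pos: [0.5733, -0.2485, 0.0785]
ee_rot: [-3.142, 0.0, 3.106]
wrist_force: [0.3, 0.7, -1.1]
width: 0.0482
```

```bash
python3 -c "
from h import *
import pickle
s=snap('wrist','w6.png');o=s['obs'];print(o['tool_pos'],o['wrist_force'],o['width'])
crop('w6.png',200,160,140,120,5,'w6c.png')"
```

```text
[ 0.57328921 -0.24846952  0.07850503] [ 0.29321507  0.66451376 -1.08209245] 0.04821635617842169
```

View pics/w6c.png

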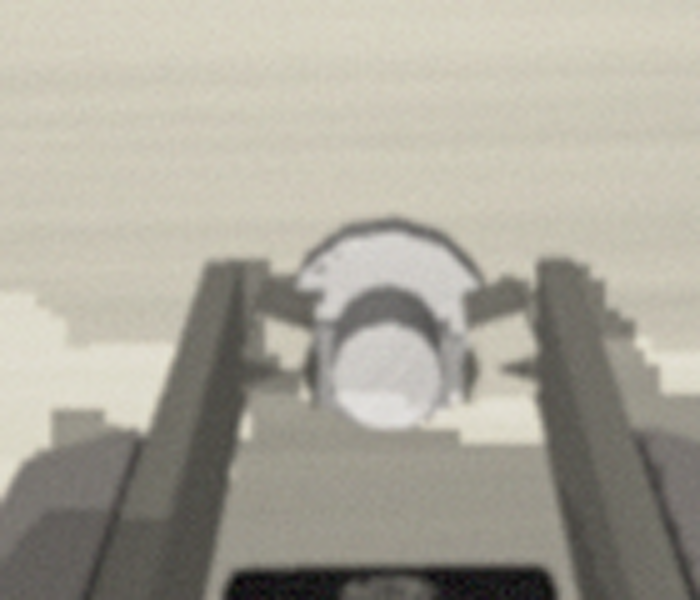

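Emit:
arm_command(
  plan=[0,0,0.1,0,0,0,0.49,0,0,0,0,0,0,0.6,0,0,0,0,0,0,1,0,0,0,0,0,0,1,0,0,0,0,0,0,1,0,0,0,0,0,0,1],
)

```text
time: 8.25
tool_pos: [0.5733, -0.2484, 0.0774]
ee_rot: [3.142, 0.0, 3.106]
wrist_force: [-1.1, -0.2, -0.5]
width: 0.0396
```

```bash
python3 -c "
from h import *
import pickle
s=snap('wrist','w7.png');o=s['obs'];print(o['tool_pos'],o['wrist_force'],o['wrist_torque'],o['width'])
crop('w7.png',200,160,140,120,5,'w7c.png')"
```

```text
[ 0.57325079 -0.24842004  0.07742312] [-1.05639169 -0.23178902 -0.50444722] [ 0.02961675  0.05731805 -0.02301735] 0.03960938781460104
```

View pics/w7c.png

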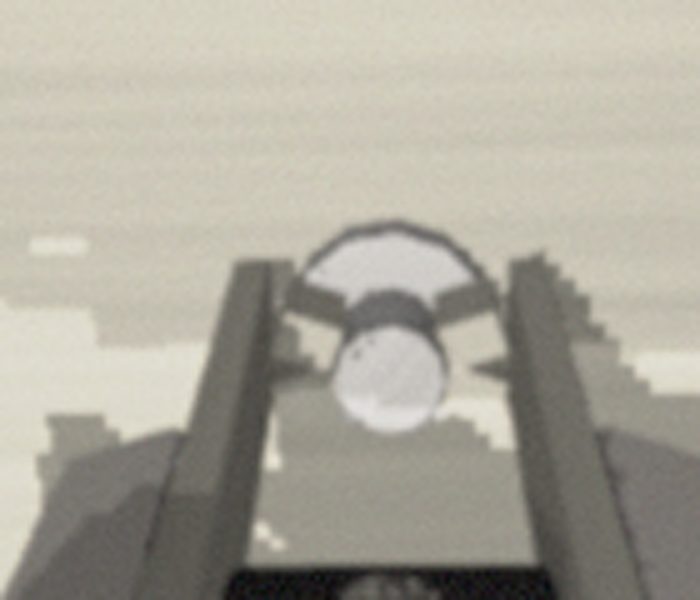

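Emit:
arm_command(
  plan=[0,0,-0.6,0,0,0,1,0,0,-2,0,0,0,1,0,0,-3.2,0,0,0,1,0,0,-3.2,0,0,0,1,0,0,-2.6,0,0,0,1,0,0,-0.6,0,0,0,1],
)

```text
time: 9.05
tool_pos: [0.5744, -0.2491, 0.2037]
ee_rot: [-3.139, 0.006, 3.106]
wrist_force: [0.6, -0.1, -0.6]
width: 0.0394
```

```bash
python3 -c "
from h import *
import pickle
s=snap('wrist','w8.png');o=s['obs'];print(o['tool_pos'],o['wrist_force'],o['wrist_torque'],o['width'])
go(.5687,.0069,.2,-2.2)"
```

```text
[ 0.57443959 -0.24912162  0.20372067] [ 0.55915158 -0.063565   -0.5925338 ] [0.00487495 0.00075297 0.02466934] 0.03944387723672049
tool shift cm [ 1.45 25.55  0.21] head -2.03 tilt x,y of z [ 0.0046 -0.0024] turn tool z deg 0.17
```

View pics/w8.png

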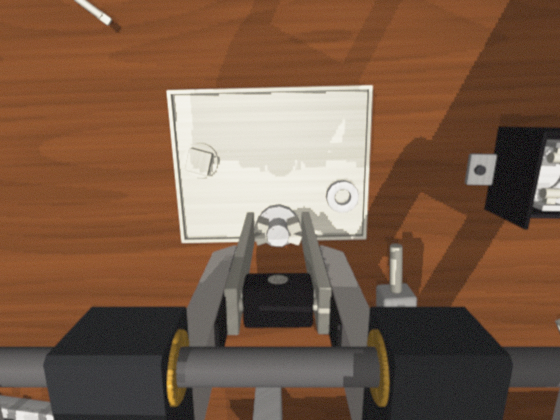

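Plug is held by the jaws at (278,230), and the collar and nut are untouched. Next I go over the guard.

Emit:
arm_command(
  plan=[0.14,2,0.2,0,0,0,1,0.26,4.3,0,0,0,0,1,0.26,4.6,0,0,0,0,1,0.26,4.6,0,0,0,0,1,0.26,4.6,0,0,0,0,1,0.2,3.6,0,0,0,0,1,0.07,1.85,0,0,0,0,1,0,0,0,0,0,0,1],
)

```text
time: 10.1
tool_pos: [0.5671, 0.0086, 0.1964]
ee_rot: [-3.141, -0.002, 3.108]
wrist_force: [-0.7, 0.3, -0.8]
width: 0.0394
```

Emit:
arm_command(
  plan=[0,0,0,0,0,0,1,0,0,0,0,0,0,1],
)

```text
time: 10.35
tool_pos: [0.5678, 0.0061, 0.1972]
ee_rot: [-3.141, -0.0, 3.104]
wrist_force: [-0.2, 0.2, -1.0]
width: 0.0396
```

```bash
python3 -c "
from h import *
import pickle
s=snap('wrist','w9.png');pickle.dump(s,open('w9.pkl','wb'));o=s['obs'];print(o['tool_pos'],o['wrist_force'],o['wrist_torque'],o['width'])
go(.5687,.0069,.2,-2.2);crop('w9.png',180,90,200,150,4,'w9c.png')"
```

```text
[0.56779405 0.00612403 0.19719032] [-0.19358441  0.2296959  -0.98491198] [-0.01764457  0.04601118 -0.07232132] 0.03957667865034611
tool shift cm [-0.08  0.07 -0.27] head -2.13 tilt x,y of z [-0.0001 -0.0002] turn tool z deg 0.07
```

View pics/w9c.png

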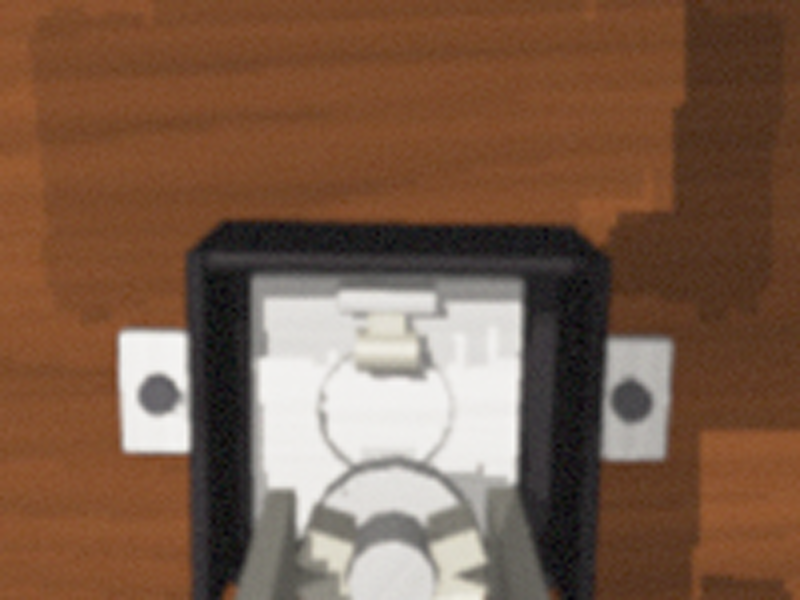

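```bash
python3 -c "
from h import *
import pickle
s=pickle.load(open('w9.pkl','rb'))
f=lambda u,v,z: at(s,180+u/4,90+v/4,z)
a,b=f(158,394,.004),f(631,400,.004);print('holes',a,b,(a+b)/2,np.degrees(np.arctan2(-(b-a)[0],(b-a)[1])))
# inner wall top back edge z=.066
c=f(205,262,.066),f(600,262,.066);print('outer wall top',c,np.linalg.norm(c[0]-c[1]),(c[0]+c[1])/2)
for z in(.014,.018,.022,.026):
  l,r=f(320,410,z),f(452,410,z);print(z,(l+r)/2,'d',np.linalg.norm(l-r),'nest',np.linalg.norm(f(252,420,z)-f(523,420,z)))
t=snap('top','top2.png');crop('top2.png',235,165,80,65,8,'top2c.png')
crop('w9.png',230,140,100,75,8,'w9d.png')
"
```

```text
holes [ 0.56657916 -0.05134461  0.004     ] [0.57238216 0.06556495 0.004     ] [0.56948066 0.00711017 0.004     ] -2.841636332553228
outer wall top (array([ 0.52707983, -0.02949611,  0.066     ]), array([0.52998691, 0.04963939, 0.066     ])) 0.07918888536186819 [0.52853337 0.01007164 0.066     ]
0.014 [0.5704478  0.00498378 0.014     ] d 0.03184162008476965 nest 0.0654897850749473
0.018 [0.56954946 0.0050332  0.018     ] d 0.03148225400960238 nest 0.06475066417082002
0.022 [0.56865112 0.00508262 0.022     ] d 0.031122887934435114 nest 0.06401154326669278
0.026 [0.56775278 0.00513204 0.026     ] d 0.030763521859267853 nest 0.06327242236256553
```

View pics/w9d.png

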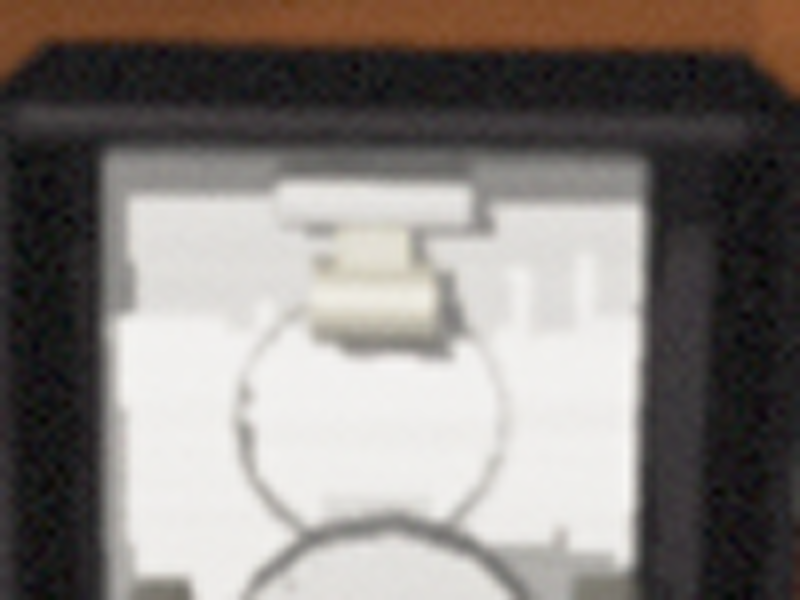

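View pics/top2c.png

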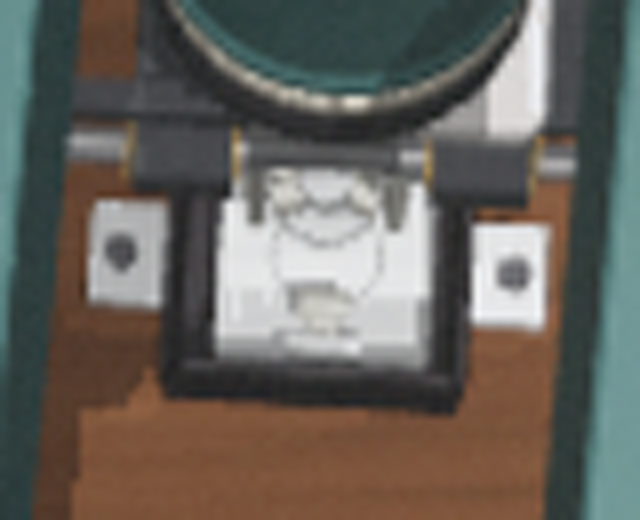

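```bash
python3 -c "
from h import *
s=cams.snapshot('top')
crop('top0.png',235,165,80,65,8,'top0c.png')
f=lambda u,v,z: at(s,125+u/4,160+v/4,z)
for z in(.014,.018,.022,.026): print(z,f(603,147,z))
h=f(500,146,.004),f(697,156,.004); print(h,(h[0]+h[1])/2)
"
```

```text
0.014 [0.57001298 0.00532955 0.014     ]
0.018 [0.56934307 0.00538951 0.018     ]
0.022 [0.56867315 0.00544947 0.022     ]
0.026 [0.56800324 0.00550942 0.026     ]
(array([0.57200248, 0.06603303, 0.004     ]), array([ 0.56655671, -0.0504058 ,  0.004     ])) [0.5692796  0.00781361 0.004     ]
```

View pics/top0c.png

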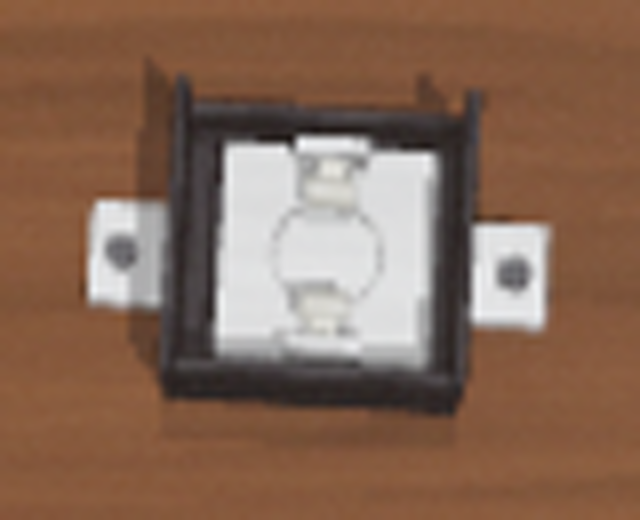

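```bash
python3 -c "
from h import *
go(.5697,.0050,.125,-2.7)"
```

```text
tool shift cm [-0.19 -0.14  7.23] head -2.12 tilt x,y of z [-0. -0.] turn tool z deg 0.58
```

Emit:
arm_command(
  plan=[-0.18,-0.12,2,0,0,0.5,1,0,0,2.6,0,0,0,1,0,0,2,0,0,0,1,0,0,0.6,0,0,0,1,0,0,0,0,0,0,1,0,0,0,0,0,0,1],
)

```text
time: 11.25
tool_pos: [0.5703, 0.006, 0.1267]
ee_rot: [-3.142, 0.002, 3.097]
wrist_force: [-1.0, 1.1, -1.4]
width: 0.0396
```

```bash
python3 -c "
from h import *
import pickle
s=snap('wrist','w10.png');pickle.dump(s,open('w10.pkl','wb'));o=s['obs'];print(o['tool_pos'],o['wrist_force'],o['wrist_torque'],o['width'])
go(.5697,.0050,.115,-2.7);crop('w10.png',190,140,180,135,4,'w10c.png')
s=snap('scene','s10.png');crop('s10.png',220,180,130,100,6,'s10c.png')"
```

```text
[0.57026025 0.00600533 0.12668111] [-1.04429922  1.13296385 -1.39845638] [ 0.02001592  0.03673077 -0.00483707] 0.03960019904050877
tool shift cm [ 0.06 -0.11  1.17] head -2.53 tilt x,y of z [ 0.0024 -0.0001] turn tool z deg 0.17
```

View pics/w10c.png

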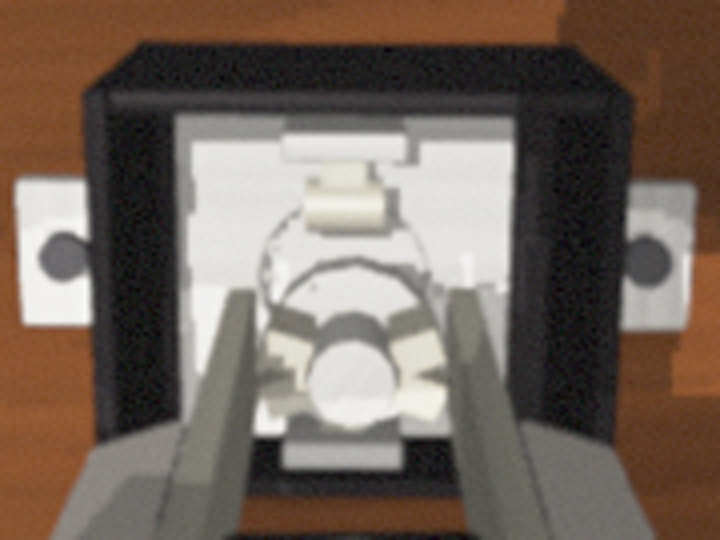

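View pics/s10c.png

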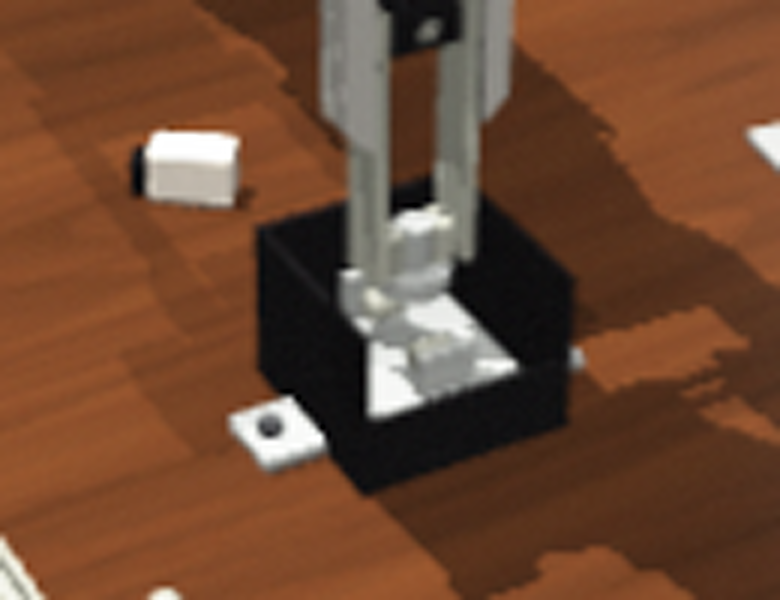

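```bash
python3 -c "
from h import *
import pickle
s=pickle.load(open('w10.pkl','rb'))
f=lambda u,v,z: at(s,190+u/4,140+v/4,z)
zz=s['obs']['tool_pos'][2]-.0744
print('stem',f(352,385,zz+.027),'flange front',f(355,258,zz+.009))
for z in(.014,.018,.022):print(z,f(343,270,z),'d',np.linalg.norm(f(258,270,z)-f(428,270,z)))
print('clip noses',f(344,205,.03),f(344,425,.03))
print('clip plates',f(345,133,.035),f(343,458,.035))
h=f(62,257,.004),f(647,260,.004);print((h[0]+h[1])/2)
crop('w10.png',240,180,80,75,9,'w10d.png')
"
```

```text
stem [0.57008254 0.00643731 0.07928111] flange front [0.55465571 0.00760127 0.06128111]
0.014 [0.56932179 0.00472368 0.014     ] d 0.033208895617154316
0.018 [0.56824447 0.00479466 0.018     ] d 0.03274069744223607
0.022 [0.56716714 0.00486565 0.022     ] d 0.03227249926731785
clip noses [0.55276999 0.00574337 0.03      ] [0.59545114 0.00382163 0.03      ]
clip plates [0.53867086 0.00657946 0.035     ] [0.60011352 0.00344879 0.035     ]
[0.56971554 0.0069821  0.004     ]
```

View pics/w10d.png

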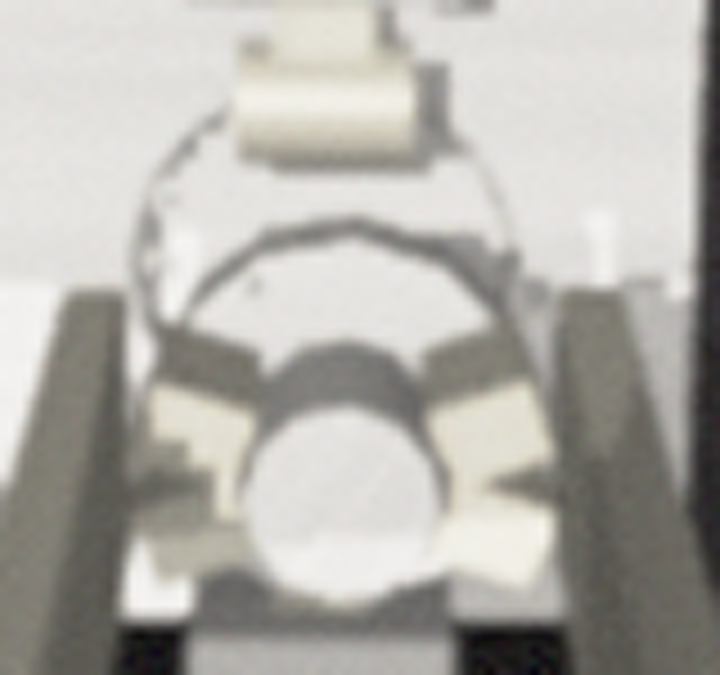

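Emit:
arm_command(
  plan=[0.05,-0.15,0.3,0,0,0,1,0,0,0.4,0,0,0,1,0,0,0.3,0,0,0,1,0,0,0,0,0,0,1],
)

```text
time: 11.85
tool_pos: [0.5686, 0.0047, 0.1148]
ee_rot: [3.141, -0.001, 3.097]
wrist_force: [-0.7, 0.6, -1.1]
width: 0.0395
```

Emit:
arm_command(
  plan=[0,0,0.2,0,0,0,1,0,0,0.2,0,0,0,1,0,0,0,0,0,0,1],
)

```text
time: 12.22
tool_pos: [0.5689, 0.0047, 0.1112]
ee_rot: [3.141, -0.0, 3.097]
wrist_force: [-0.2, -0.6, -2.0]
width: 0.0394
```

Emit:
arm_command(
  plan=[0,0,0.2,0,0,0,1,0,0,0,0,0,0,1],
)

```text
time: 12.48
tool_pos: [0.5693, 0.0047, 0.1103]
ee_rot: [-3.142, 0.001, 3.098]
wrist_force: [-0.7, 0.0, 3.3]
width: 0.0392
```

Emit:
arm_command(
  plan=[0,0,0.1,0,0,0,1,0,0,0.1,0,0,0,1],
)

```text
time: 12.72
tool_pos: [0.5696, 0.0046, 0.1084]
ee_rot: [3.142, 0.002, 3.097]
wrist_force: [-0.7, -0.2, 4.6]
width: 0.0393
```

Emit:
arm_command(
  plan=[0,0,0.1,0,0,0,1,0,0,0.1,0,0,0,1],
)

```text
time: 12.98
tool_pos: [0.5687, 0.0047, 0.1044]
ee_rot: [3.141, -0.001, 3.097]
wrist_force: [0.6, -0.4, 0.2]
width: 0.0397
```

Emit:
arm_command(
  plan=[0,0,0.1,0,0,0,1,0,0,0.1,0,0,0,1],
)

```text
time: 13.22
tool_pos: [0.5688, 0.0047, 0.1028]
ee_rot: [3.141, -0.001, 3.097]
wrist_force: [0.9, -0.1, -0.1]
width: 0.039
```

Emit:
arm_command(
  plan=[0,0,0.1,0,0,0,1,0,0,0.1,0,0,0,1],
)

```text
time: 13.48
tool_pos: [0.5689, 0.0047, 0.1012]
ee_rot: [3.142, -0.0, 3.097]
wrist_force: [-0.5, -0.1, 0.2]
width: 0.0391
```

Emit:
arm_command(
  plan=[0,0,0.1,0,0,0,1,0,0,0.1,0,0,0,1],
)

```text
time: 13.72
tool_pos: [0.5689, 0.0047, 0.0993]
ee_rot: [3.142, 0.0, 3.098]
wrist_force: [-0.1, 0.1, 0.4]
width: 0.0394
```

Emit:
arm_command(
  plan=[0,0,0.1,0,0,0,1,0,0,0,0,0,0,1],
)

```text
time: 13.98
tool_pos: [0.5688, 0.0047, 0.0981]
ee_rot: [3.141, -0.0, 3.097]
wrist_force: [-0.6, 0.2, -1.2]
width: 0.0397
```

Emit:
arm_command(
  plan=[0,0,0.1,0,0,0,1,0,0,0,0,0,0,1],
)

```text
time: 14.22
tool_pos: [0.5688, 0.0047, 0.097]
ee_rot: [3.141, -0.001, 3.097]
wrist_force: [0.9, 0.0, -0.8]
width: 0.0393
```

Emit:
arm_command(
  plan=[0,0,0.1,0,0,0,1,0,0,0,0,0,0,1],
)

```text
time: 14.48
tool_pos: [0.5686, 0.0047, 0.0957]
ee_rot: [3.141, -0.001, 3.097]
wrist_force: [-0.2, -0.6, -3.4]
width: 0.0395
```

Emit:
arm_command(
  plan=[0,0,0.1,0,0,0,1,0,0,0,0,0,0,1],
)

```text
time: 14.72
tool_pos: [0.5686, 0.0047, 0.0946]
ee_rot: [3.141, -0.001, 3.097]
wrist_force: [0.9, 0.5, -5.1]
width: 0.0394
```

Emit:
arm_command(
  plan=[0,0,0.1,0,0,0,1,0,0,0,0,0,0,1],
)

```text
time: 14.98
tool_pos: [0.5688, 0.0047, 0.0941]
ee_rot: [3.141, -0.0, 3.097]
wrist_force: [0.6, -0.6, -4.4]
width: 0.0394
```

Emit:
arm_command(
  plan=[0,0,0.1,0,0,0,1,0,0,0,0,0,0,1],
)

```text
time: 15.22
tool_pos: [0.5691, 0.0047, 0.0938]
ee_rot: [3.142, 0.0, 3.097]
wrist_force: [-0.5, -0.1, -1.9]
width: 0.0394
```

Emit:
arm_command(
  plan=[0,0,0.1,0,0,0,1,0,0,0,0,0,0,1],
)

```text
time: 15.48
tool_pos: [0.5694, 0.0047, 0.0931]
ee_rot: [3.142, 0.001, 3.097]
wrist_force: [0.4, 0.3, 0.8]
width: 0.0393
```

```bash
python3 -c "
from h import *
import pickle
s=snap('wrist','w11.png');pickle.dump(s,open('w11.pkl','wb'));o=s['obs'];print(o['tool_pos'],o['wrist_force'],o['wrist_torque'],o['width'])
crop('w11.png',200,150,160,120,5,'w11c.png')
s=snap('scene','s11.png');crop('s11.png',220,180,130,100,6,'s11c.png')"
```

```text
[0.56940647 0.0046526  0.09311566] [0.35189869 0.30836224 0.84719294] [0.01989899 0.0715915  0.00354786] 0.039305601509796166
```

View pics/w11c.png

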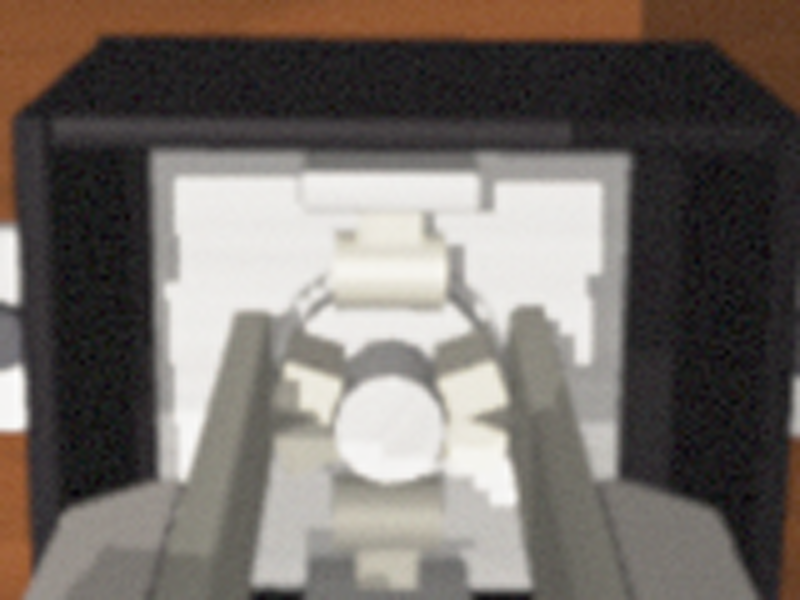

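View pics/s11c.png

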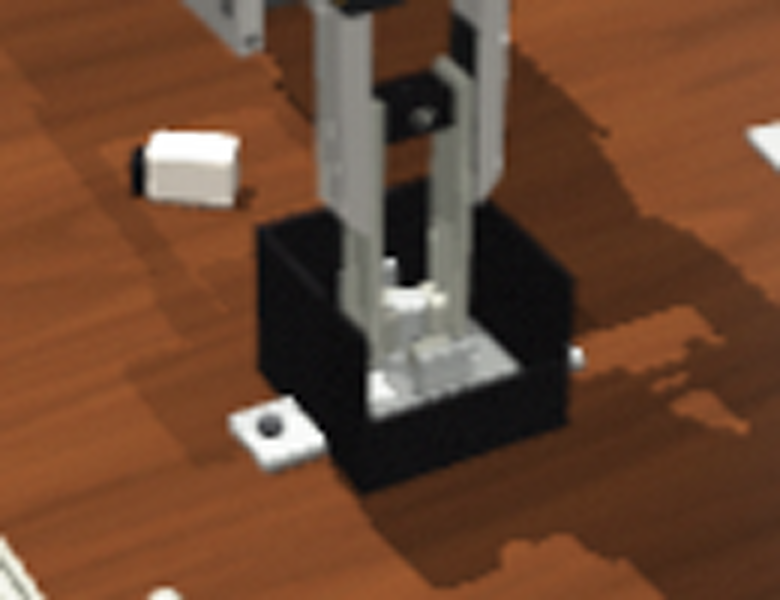

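Emit:
arm_command(
  plan=[0,0,0.1,0,0,0,1,0,0,0,0,0,0,1],
)

```text
time: 15.82
tool_pos: [0.5695, 0.0047, 0.0924]
ee_rot: [3.142, 0.002, 3.098]
wrist_force: [-0.5, 0.4, 3.9]
width: 0.0396
```

Emit:
arm_command(
  plan=[0,0,0.1,0,0,0,1,0,0,0,0,0,0,1],
)

```text
time: 16.08
tool_pos: [0.5696, 0.0047, 0.0916]
ee_rot: [3.142, 0.002, 3.097]
wrist_force: [-0.9, 0.2, 6.2]
width: 0.0398
```

Emit:
arm_command(
  plan=[0,0,0.1,0,0,0,1,0,0,0,0,0,0,1],
)

```text
time: 16.32
tool_pos: [0.5696, 0.0046, 0.0911]
ee_rot: [-3.142, 0.002, 3.097]
wrist_force: [-1.9, 0.9, 8.6]
width: 0.0399
```

Emit:
arm_command(
  plan=[0,0,0.1,0,0,0,1,0,0,0,0,0,0,1],
)

```text
time: 16.58
tool_pos: [0.5697, 0.0046, 0.0906]
ee_rot: [-3.142, 0.003, 3.097]
wrist_force: [-2.2, 0.5, 9.5]
width: 0.0389
```

Emit:
arm_command(
  plan=[0,0,0.1,0,0,0,1,0,0,0,0,0,0,1,0,0,0,0,0,0,1],
)

```text
time: 16.95
tool_pos: [0.5697, 0.0046, 0.09]
ee_rot: [-3.142, 0.003, 3.098]
wrist_force: [-3.2, 0.2, 11.2]
width: 0.0395
```

```bash
python3 -c "
from h import *
import pickle
s=snap('wrist','w12.png');pickle.dump(s,open('w12.pkl','wb'));o=s['obs'];print(o['tool_pos'],o['wrist_force'],o['wrist_torque'],o['width'])
crop('w12.png',230,180,100,75,8,'w12c.png')"
```

```text
[0.56974086 0.00463545 0.09003225] [-3.22164442  0.19939366 11.23052957] [ 0.12923567  0.66968388 -0.00099113] 0.03952254993057643
```

View pics/w12c.png

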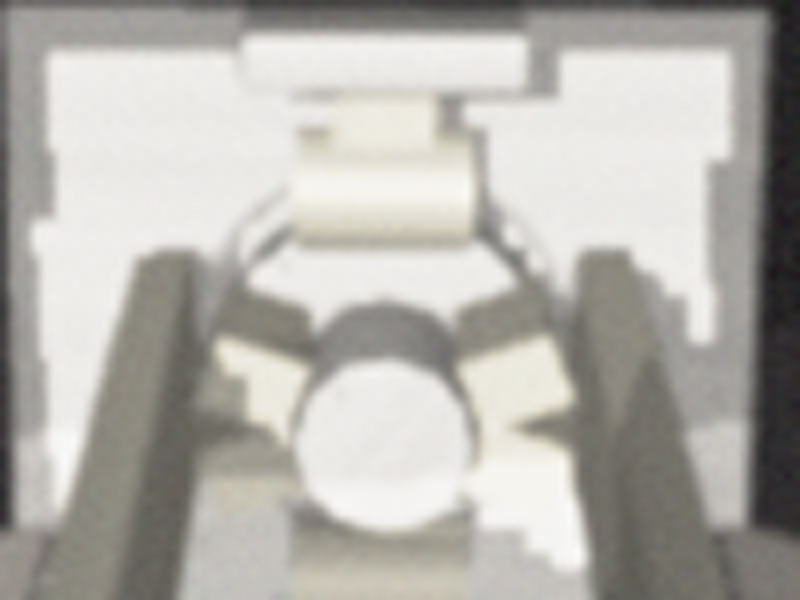

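Emit:
arm_command(
  plan=[0.08,0,0.1,0,0,0,1,0,0,0,0,0,0,1],
)

```text
time: 17.25
tool_pos: [0.5696, 0.0046, 0.0897]
ee_rot: [-3.141, 0.005, 3.097]
wrist_force: [-2.1, 0.3, 12.4]
width: 0.0394
```

Emit:
arm_command(
  plan=[0,0,0.1,0,0,0,1,0,0,0,0,0,0,1],
)

```text
time: 17.5
tool_pos: [0.5697, 0.0046, 0.0891]
ee_rot: [-3.141, 0.005, 3.097]
wrist_force: [-3.2, 0.4, 13.7]
width: 0.0391
```

Emit:
arm_command(
  plan=[0,0,0.1,0,0,0,1,0,0,0,0,0,0,1,0,0,0,0,0,0,1],
)

```text
time: 17.88
tool_pos: [0.5697, 0.0046, 0.0886]
ee_rot: [-3.141, 0.005, 3.097]
wrist_force: [-3.5, 0.2, 15.8]
width: 0.0393
```

Emit:
arm_command(
  plan=[-0.04,0,-0.3,0,0,0,1,0,0,-0.3,0,0,0,1,0,0,-0.15,0,0,0,1,0,0,0,0,0,0,1,0,0,0,0,0,0,1],
)

```text
time: 18.5
tool_pos: [0.5692, 0.0047, 0.0922]
ee_rot: [3.141, 0.002, 3.097]
wrist_force: [0.9, 0.2, 4.9]
width: 0.0393
```

```bash
python3 -c "
from h import *
import pickle
s=snap('wrist','w13.png');pickle.dump(s,open('w13.pkl','wb'));o=s['obs'];print(o['tool_pos'],o['wrist_force'],o['wrist_torque'],o['width'])
crop('w13.png',230,180,100,75,8,'w13c.png')"
```

```text
[0.56918837 0.0046683  0.09221769] [0.94313899 0.15699178 4.92068055] [ 0.01342584 -0.26114423 -0.01540165] 0.03928458312713078
```

View pics/w13c.png

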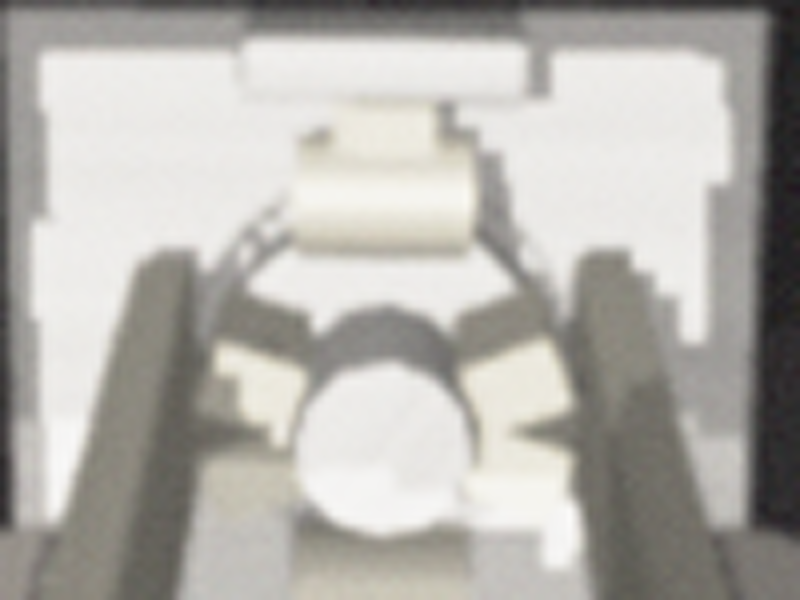

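Emit:
arm_command(
  plan=[0,0,-0.12,0,0,0,1,0,0,0,0,0,0,1,0,0,0,0,0,0,0.6,0,0,0,0,0,0,0.49,0,0,0,0,0,0,0.49,0,0,0,0,0,0,0.49],
)

```text
time: 19.3
tool_pos: [0.5678, 0.0047, 0.0927]
ee_rot: [3.142, -0.002, 3.097]
wrist_force: [-0.6, -0.1, 3.3]
width: 0.0481
```

```bash
python3 -c "
from h import *
import pickle
s=snap('wrist','w14.png');pickle.dump(s,open('w14.pkl','wb'));o=s['obs'];print(o['tool_pos'],o['wrist_force'],o['wrist_torque'],o['width'])
crop('w14.png',230,180,100,75,8,'w14c.png')"
```

```text
[0.56780933 0.00472959 0.09266683] [-0.64067691 -0.12437956  3.28429097] [-0.06894223  0.081526   -0.03581788] 0.04808042548161023
```

View pics/w14c.png

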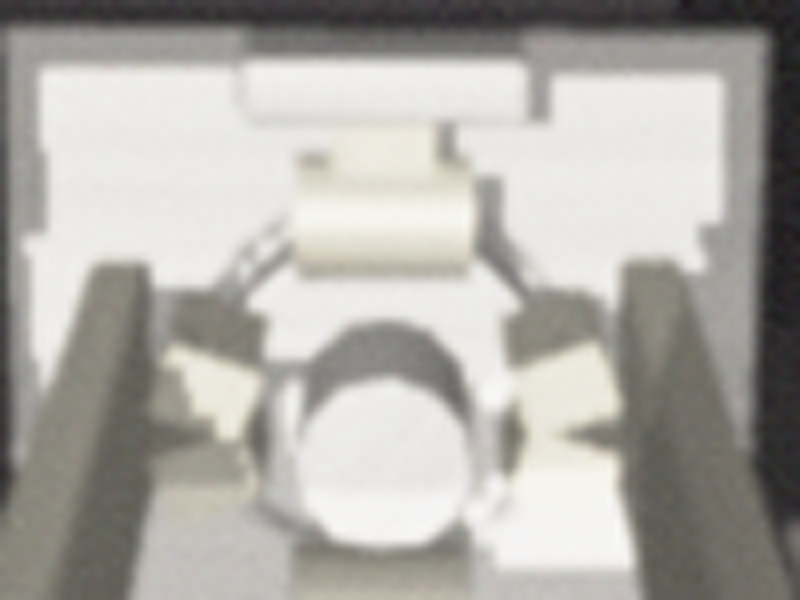

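Emit:
arm_command(
  plan=[0,0,-0.5,0,0,0,0.49,0,0,-0.8,0,0,0,0.49,0,0,-1,0,0,0,0.49,0,0,-2,0,0,0,0.49,0,0,-3,0,0,0,0.49,0,0,-3.4,0,0,0,0.49,0,0,0,0,0,0,0.49,0,0,0,0,0,0,0.49],
)

```text
time: 20.35
tool_pos: [0.5681, 0.0048, 0.199]
ee_rot: [3.141, -0.001, 3.097]
wrist_force: [0.7, 0.8, -1.8]
width: 0.0478
```

```bash
python3 -c "
from h import *
import pickle
s=snap('wrist','w15.png');pickle.dump(s,open('w15.pkl','wb'));o=s['obs'];print(o['tool_pos'],o['wrist_force'],o['wrist_torque'],o['width'])
crop('w15.png',210,120,140,130,5,'w15c.png')
s=snap('scene','s15.png');crop('s15.png',220,180,130,100,6,'s15c.png')
go(.5402,.2789,.2,-11.8)"
```

```text
[0.56807327 0.00476117 0.19898029] [ 0.74843526  0.78494855 -1.84975979] [-0.02778474  0.01436157 -0.00650874] 0.04778568762089188
tool shift cm [ 3.94 27.27 -0.19] head -2.53 tilt x,y of z [-0.0037  0.0004] turn tool z deg 9.27
```

View pics/w15c.png

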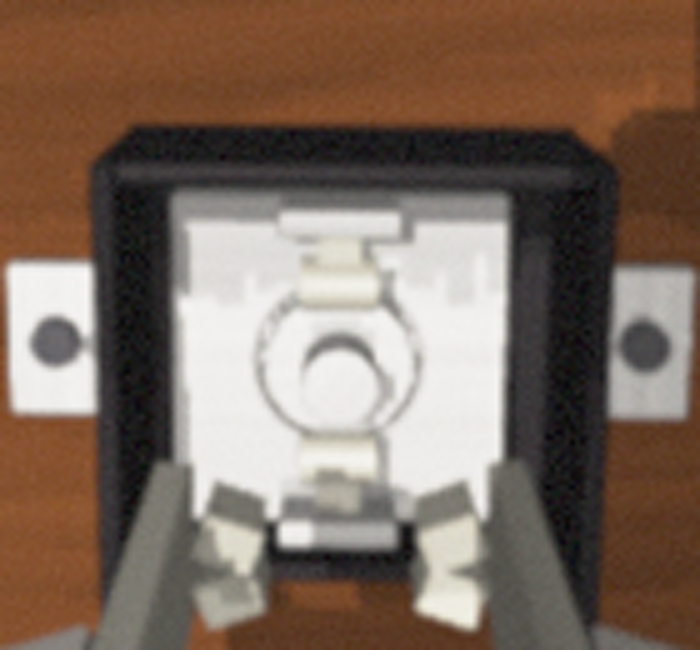

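View pics/s15c.png

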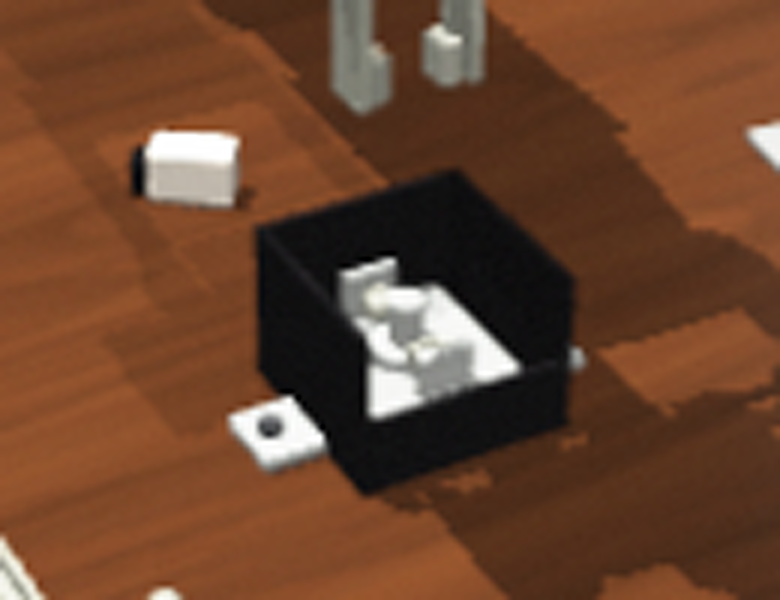

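Emit:
arm_command(
  plan=[0.34,2.3,-0.2,0,0,0,0.49,0.6,4.2,0,0,0,0,0.49,0.6,4.2,0,0,0,0,0.49,0.6,4.2,0,0,0,0,0.49,0.6,4.2,0,0,0,0,0.49,0.6,4.2,0,0,0,0,0.49,0.4,2.6,0,0,0,0,0.49,0.2,1.37,0,0,0,0,0.49],
)

```text
time: 21.45
tool_pos: [0.5402, 0.2799, 0.2001]
ee_rot: [-3.14, -0.003, 3.099]
wrist_force: [1.4, 0.1, -0.6]
width: 0.048
```

Emit:
arm_command(
  plan=[0,0,0,0,0,4.6,0.49,0,0,0,0,0,4.6,0.49,0,0,0,0,0,0,0.49,0,0,0,0,0,0,0.49],
)

```text
time: 21.95
tool_pos: [0.5412, 0.2784, 0.2015]
ee_rot: [-3.141, -0.001, 2.937]
wrist_force: [0.2, -0.4, -0.5]
width: 0.0482
```

```bash
python3 -c "
from h import *
import pickle
s=snap('wrist','w16.png');pickle.dump(s,open('w16.pkl','wb'));o=s['obs'];print(o['tool_pos'],o['wrist_force'],o['wrist_torque'],o['width'])
crop('w16.png',205,130,140,110,5.6,'w16c.png')
go(.5402,.2789,.16,-11.8)"
```

```text
[0.54118858 0.27835012 0.20154382] [ 0.22056613 -0.37630755 -0.47563882] [-0.01816658  0.00968923  0.02848299] 0.048177860011765786
tool shift cm [0.11 0.03 4.17] head -11.71 tilt x,y of z [-0.0005 -0.0003] turn tool z deg 0.09
```

View pics/w16c.png

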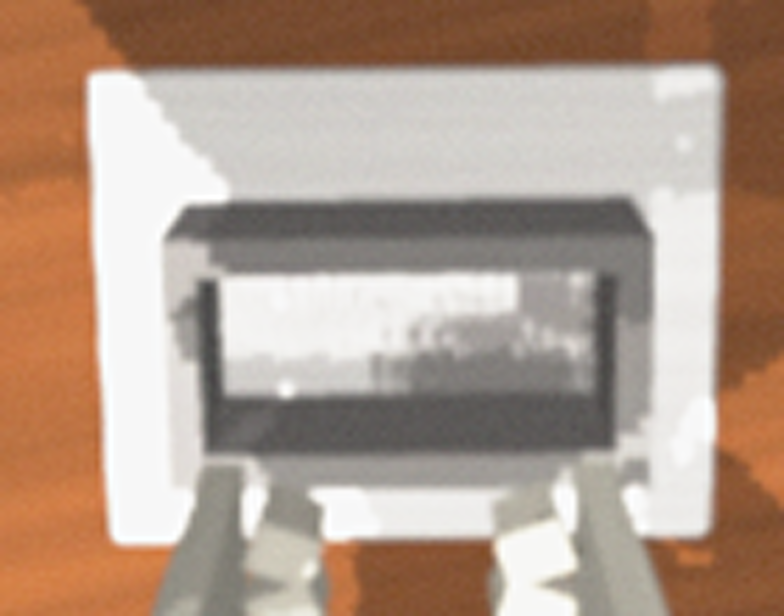

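```bash
python3 -c "
from h import *
import pickle
s=pickle.load(open('w16.pkl','rb'))
f=lambda u,v,z: at(s,205+u/5.6,130+v/5.6,z)
C=[f(*c,.048) for c in [(200,274),(616,270),(613,450),(205,453)]];print(np.mean(C,0),np.linalg.norm(C[0]-C[1]),np.linalg.norm(C[1]-C[2]))
d=C[1]-C[0];print(np.degrees(np.arctan2(-d[0],d[1])))
F=[f(*c,.002) for c in [(88,70),(722,64),(713,538),(112,545)]];print('foot',np.mean(F,0))
z=s['obs']['tool_pos'][2]-.0652
t=f(202,463,z),f(617,460,z);m=(t[0]+t[1])/2;print('tips +x edge mid',m,np.linalg.norm(t[0]-t[1]))
M=R.from_euler('xyz',s['obs']['ee_rot']).as_matrix();print('tip centre',m-M[:,0]*.01)
"
```

```text
[0.53930276 0.2790569  0.048     ] 0.06503458156775116 0.02917317952994791
-11.105844529493838
foot [0.54046118 0.27883706 0.002     ]
tips +x edge mid [0.5309192  0.28095602 0.13634382] 0.04839912023286696
tip centre [0.54071127 0.27892741 0.1363367 ]
```

Emit:
arm_command(
  plan=[0.07,0.03,2,0,0,0,0.49,0,0,3,0,0,0,0.49,0,0,3,0,0,0,0.49,0,0,2,0,0,0,0.49,0,0,1.5,0,0,0,0.49,0,0,0,0,0,0,0.49],
)

```text
time: 22.75
tool_pos: [0.5398, 0.2789, 0.0857]
ee_rot: [-3.14, -0.002, 2.937]
wrist_force: [-0.8, -0.1, -0.8]
width: 0.048
```

Emit:
arm_command(
  plan=[0,0,0.7,0,0,0,0.49,0,0,0.5,0,0,0,0.49,0,0,0.2,0,0,0,0.49,0,0,0,0,0,0,0.49],
)

```text
time: 23.25
tool_pos: [0.5406, 0.2793, 0.0731]
ee_rot: [3.141, 0.0, 2.937]
wrist_force: [-0.7, -0.2, -0.8]
width: 0.0481
```

Emit:
arm_command(
  plan=[0,0,0.1,0,0,0,0.49,0,0,0.05,0,0,0,0.49,0,0,0,0,0,0,0.49],
)

```text
time: 23.62
tool_pos: [0.5406, 0.2793, 0.0716]
ee_rot: [3.142, 0.0, 2.937]
wrist_force: [-0.0, 0.0, -0.5]
width: 0.0483
```

Emit:
arm_command(
  plan=[0,0,0.1,0,0,0,0.49,0,0,0,0,0,0,0.49],
)

```text
time: 23.88
tool_pos: [0.5408, 0.2794, 0.071]
ee_rot: [3.141, 0.001, 2.937]
wrist_force: [-0.2, -0.2, 1.0]
width: 0.0476
```

Emit:
arm_command(
  plan=[0,0,0,0,0,0,0.44,0,0,0,0,0,0,0.4,0,0,0,0,0,0,0.35,0,0,0,0,0,0,0.25,0,0,0,0,0,0,0.1,0,0,0,0,0,0,0,0,0,0,0,0,0,0,0,0,0,0,0,0,0],
)

```text
time: 24.88
tool_pos: [0.5406, 0.2793, 0.0706]
ee_rot: [3.142, 0.0, 2.937]
wrist_force: [0.4, 0.6, 0.3]
width: 0.094
```

```bash
python3 -c "
from h import *
s=snap('wrist','w17.png');o=s['obs'];print(o['tool_pos'],o['wrist_force'],o['width'])
crop('w17.png',150,130,280,210,2.8,'w17c.png')"
```

```text
[0.54059711 0.27930658 0.07059214] [0.35269398 0.6452576  0.28772557] 0.09399538888329374
```

View pics/w17c.png

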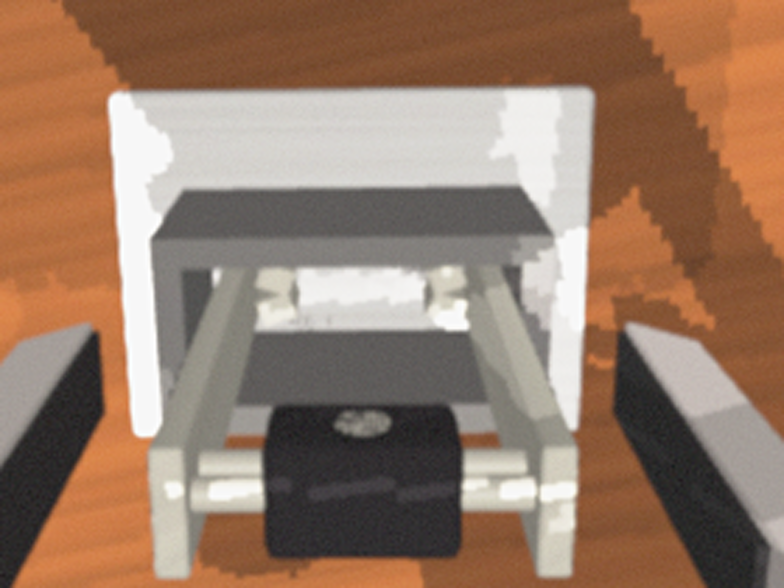

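Tongs are standing upright in the pocket and the fingers are clear at (100,370) and (620,380). I'll raise straight up and move away toward the robot for the final checks.

Emit:
arm_command(
  plan=[0,0,-2,0,0,0,0,0,0,-4,0,0,0,0,0,0,-4,0,0,0,0,0,0,-4,0,0,0,0,0,0,-3,0,0,0,0,4,0,0,0,0,0,0,5,2,0,0,0,0,0,5,2,0,0,0,0,0],
)

```text
time: 25.92
tool_pos: [0.4105, 0.3473, 0.2408]
ee_rot: [3.141, 0.0, 2.936]
wrist_force: [0.1, 1.5, -0.2]
width: 0.0942
```

Emit:
arm_command(
  plan=[5,2,0,0,0,0,0,3,2,0,0,0,0,0,0,0,0,0,0,0,0,0,0,0,0,0,0,0],
)

```text
time: 26.42
tool_pos: [0.3418, 0.402, 0.2406]
ee_rot: [-3.141, 0.001, 2.937]
wrist_force: [0.7, -0.3, 0.1]
width: 0.0938
```

```bash
python3 -c "
from h import *
snap('top','top3.png');snap('scene','s3.png')
a=[]
for f in('top0.png','top3.png'):
  i=cv2.imread('pics/'+f)[170:225,245:310]; a.append(cv2.resize(i,None,fx=6,fy=6,interpolation=cv2.INTER_CUBIC))
cv2.imwrite('pics/cmp.png',np.hstack(a))
crop('s3.png',100,150,310,180,2.5,'s3c.png');crop('top3.png',125,160,310,85,2.5,'top3c.png');crop('s3.png',230,190,100,80,8,'s3d.png')"
```

```text
(no output)
```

View pics/cmp.png

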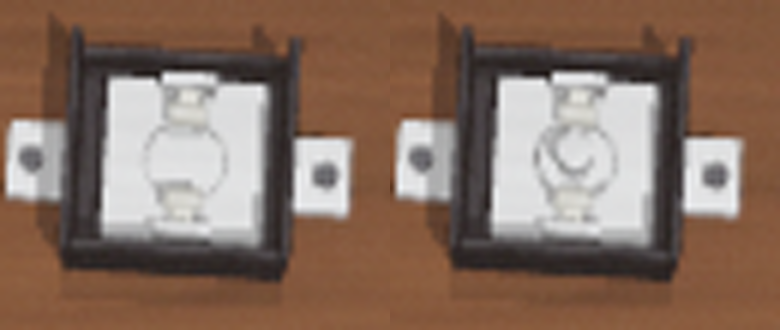

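View pics/s3c.png

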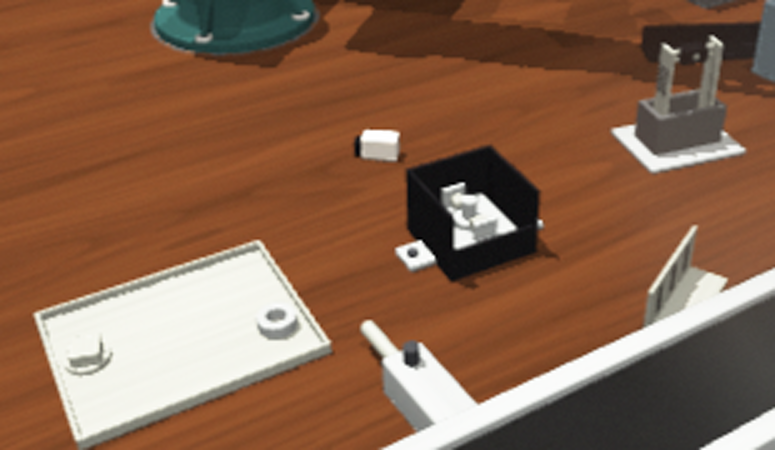

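View pics/s3d.png

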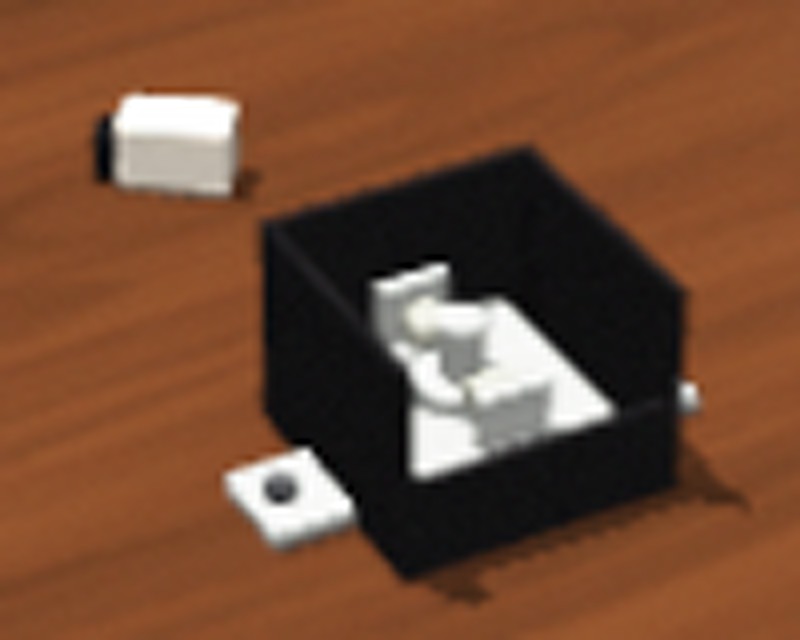

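View pics/top3c.png

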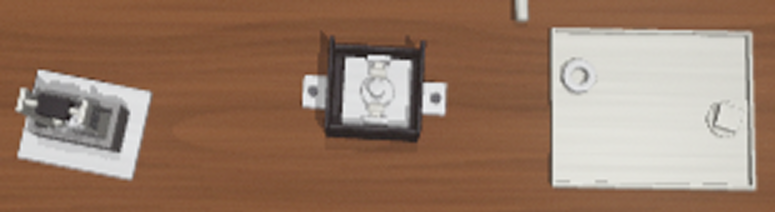

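```bash
python3 -c "
from h import *
go(.5681,.0048,.17,-2.5)"
```

```text
tool shift cm [-30.23 -34.22   7.07] head -11.82 tilt x,y of z [ 0.0002 -0.0003] turn tool z deg -9.32
```

Emit:
arm_command(
  plan=[-4,-4.5,0,0,0,0,0,-4,-4.5,0,0,0,0,0,-4,-4.5,0,0,0,0,0,-4,-4.5,0,0,0,0,0,-4,-4.5,0,0,0,0,0,-4,-4.5,0,0,0,0,0,-4,-4.5,0,0,0,0,0,-2.23,-2.72,0,0,0,0,0],
)

```text
time: 27.52
tool_pos: [0.5689, 0.0015, 0.24]
ee_rot: [-3.141, -0.001, 2.932]
wrist_force: [0.4, 0.5, 0.3]
width: 0.0937
```

Emit:
arm_command(
  plan=[0,0,0,0,0,-9.3,0,0,0,3.5,0,0,0,0,0,0,3.5,0,0,0,0,0,0,0,0,0,0,0,0,0,0,0,0,0,0,0,0,0,0,0,0,0],
)

```text
time: 28.28
tool_pos: [0.569, 0.0055, 0.1729]
ee_rot: [-3.141, 0.004, 3.099]
wrist_force: [-0.6, -0.3, 0.5]
width: 0.0941
```

```bash
python3 -c "
from h import *
import pickle
s=snap('wrist','w18.png');pickle.dump(s,open('w18.pkl','wb'));o=s['obs'];print(o['tool_pos'],o['ee_rot'])
crop('w18.png',230,130,100,95,8,'w18c.png')"
```

```text
[0.56904792 0.00549416 0.17292011] [-3.14147276  0.00398446  3.09883839]
```

View pics/w18c.png

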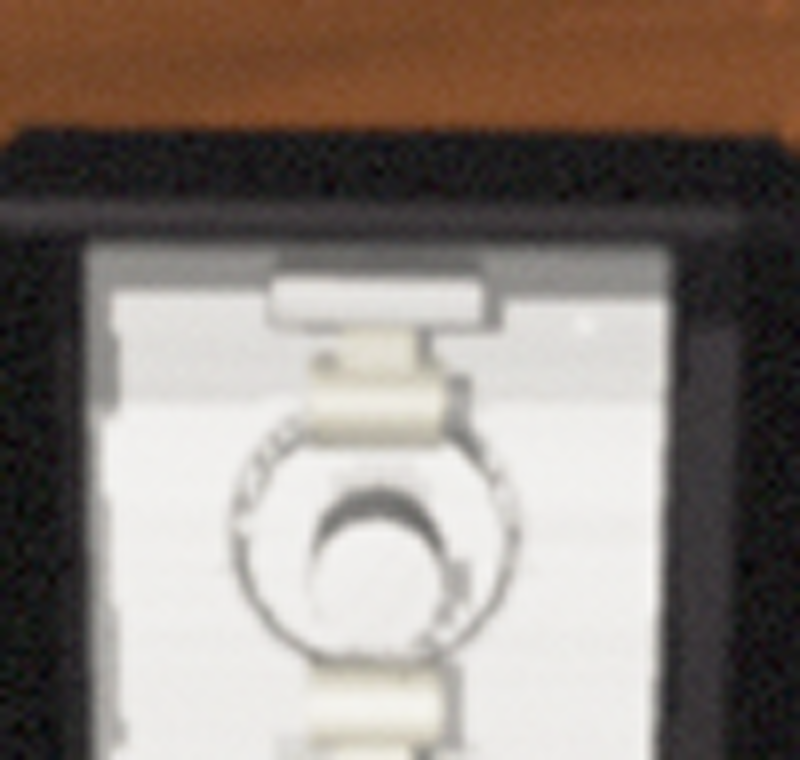

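```bash
python3 -c "
from h import *
import pickle
s=pickle.load(open('w18.pkl','rb'))
f=lambda u,v,z: at(s,230+u/8,130+v/8,z)
z=.0326
a,b=f(376,446,z),f(376,662,z);print('gap',np.linalg.norm(a-b),(a+b)/2)
print('stem top',f(377,583,.046),'recess',f(375,535,.024),'nose widths',np.linalg.norm(f(376,372,z)-a))
"
```

```text
gap 0.023703885550409632 [0.56868682 0.00508321 0.0326    ]
stem top [0.56830092 0.00523523 0.046     ] recess [0.56856029 0.00495793 0.024     ] nose widths 0.007907454033462996
```

```bash
python3 -c "
from h import *
print(robot.get_obs()['time']);print(close_job())"
```

```text
28.325
the job is handed in; nothing more can be done
None
```

The plug is pressed home in the nest under both clips and released. The tongs are back in their stand, and I handed the job in at 28.3 s.

- **Tongs and plug:** I took the tongs from the stand at 48 mm, lowered them over the plug and squeezed it shut at 39.5 mm. I lifted the plug out of the tray without touching the collar or nut.
- **Pressing:** The recess was about 2 mm towards -y of the guard's axis, found from two cameras. The flange met the clips and then dropped past them, with the clips pulling it down. The seat was about 19 mm above the table. I pressed until the nest sank about 4 mm. The highest force I read was 15.8 N, against the 25 N limit, but I only had readings at the end of each short move.
- **Last checks of the plug:** The wrist picture shows it upright and centred in the recess. The clip noses are about 23.7 mm apart, against 23 mm fully closed and 28 mm open. That works out to about 0.35 mm of opening each, which is close to what the picture can resolve.
- **Last checks of the rest:** The tongs stand upright in their pocket, the collar and nut appear unmoved, and the gripper is clear of everything.
- **Disagreement:** Sideways force reached about 3.5 N at full press. It went away when I backed off.

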